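# Close up the wind tunnel: clear the test section, then shut and latch the sprung hatch

## Robot

A 6-joint arm with a two-finger parallel gripper is mounted at the origin on the work surface. World frame = base frame: x ahead of the robot, y to its left, z up, the work surface at z = 0. Lengths are in m, angles in rad, forces in N, time in s.
With the tool pointing down it reaches from about 0.25 to 0.775 m from the base axis. Payload 4 kg.
Tool frame: the origin (TCP) lies between the finger pads; the fingertips stand 14 mm ahead of it and the grasp point (between the pads) lies 5 mm behind it; z points along the fingers, y is the direction in which the jaws open and shut (so a half turn about z gives the same grasp; the last joint's range is limited). The gripper opens to 94 mm and grips with 3 to 60 N. Pads are 16 mm wide; open, the fingers measure 119 mm over their backs; the gripper's body (75 mm by 177 mm) begins 78 mm behind the grasp point.
Start: joints at [1.031, 0.087, 1.371, -0, 1.684, -0.103], TCP at [0.233, 0.498, 0.2] pointing down, gripper open.
Joint ranges: [-3.1, 3.1], [-0.76, 2.03], [0.27, 2.55], [-1.08, 4.22], [0.17, 2.65], [-2.57, 2.57]. Speed limits (rad/s): [2.79, 2.79, 3.14, 3.14, 3.14, 3.14].

## Interface

Orientations are given as a 3x3 rotation matrix whose columns are the frame's x, y, z axes.
In Python, from cell import sensors, camera, workorder gives the robot as it stands. The module is installed in compiled form; this text tells all that it offers.
- The arm moves only by the tool jog_arm, never from a script. Its argument "deltas" is a list of rows, each an object with "grip": the opening, from -1 (shut) to 1 (fully open); "linear": the shift along the tool's x, y, z in mm, a list of three; "turn": the turn about the tool's z in rad. A call has 1 to 12 rows; each row shifts and turns the pose as measured when the row begins, along the tool's axes as they then stand; what a row does not reach is not made up. A row lasts 1/8 s, in which the tool goes at most 62.5 mm and 10.7 degrees, less where a joint would pass 70% of its speed; a pose out of reach is approached as far as the arm can. A call with a gripper value outside its range is refused whole. The fingers move at their own pace and stop on an object; "squeeze" is the grip in N (left out, the last holds). Time passes only in rows, so rows that do not move let the fingers close. It gives the time, the measured TCP pose, the force and the opening at its end, in the units of the state.
- sensors.observe(): the state, without advancing time (a new reading comes with each control period).
- camera(name): name is "scene" or "top"; returns a dict with "image" (400x640x3 uint8, red, green, blue), "fx", "fy", "cx", "cy" (pixels), "k1" (the pictures are not rectified: a ray, as slopes to the right and down, at radius r is drawn at 1 + k1 r^2 times it, then the intrinsics apply), "world_to_cam" (4x4, takes a point from world to camera coordinates). Camera axes: x right, y up, looking along -z (the intrinsics and any distortion apply to the point x, -y, -z); pixel columns grow to the right and rows downward; lengths in m; the calibration is good to about 2 mm. A picture is of the moment at which its call begins. There is no depth.
- workorder.sign_off(): hands the job in, once; it reports no verdict.
The state is a dict: "t": time; "joint_positions": joint angles; "qvel": joint speeds; "joint_efforts": joint torques, N m; "ee_pos": TCP position; "tool_rot": TCP orientation; "wrist_force": force on the tool from outside, world axes, zero at the start; "wrist_torque": the same for the moment, N m; "opening": opening from 0.0 (shut) to 1.0 (fully open).
Only numpy, scipy, OpenCV 4.12 (cv2) and the standard library are available. Lean on these libraries where they do the work, as an engineer would, in place of code of your own. Each camera call takes 0.05 s, during which the arm holds its last target.

## Task

Get the little wind tunnel ready for a run: take the screwdriver that was left in the test section out through the open hatch and lay it (do not drop it) inside the green tool tray on the bench. Then swing the hatch down by its red knob, hold it fully shut against its spring, and turn the knob a quarter turn clockwise so that the latch keeps it shut when you let go. Keep clear of the delicate pitot tube inside the section, and do not knock the lab jack, the retort stand or the manometer.

Things in the scene. Friction and masses are not known exactly. Their poses are not given: they have to be found in the camera images.
- tunnel: Dark grey bench wind tunnel, 1.1 m long, fixed, turned by up to 0.1 rad. Origin on the bench under the middle of the test section; x away from the robot, y along the duct (downstream, to the robot's left), z up. 200 mm wide, 225 mm at the section's two flanges (y = +-197 mm, tops 175 mm high). Inlet mouth at y = -470 mm and fan at y = 500 to 620 mm, both about 200 mm high (terminal box on the fan to 213 mm).
- section_floor (a point): Middle of the top of the test section's floor, 48 mm above the bench; axes as the tunnel's. The section is 182 mm wide inside. The open hatchway in its roof reaches from x = -73 to +81 mm and y = -125 to +125 mm of this point; the roof frame round it is 10 mm thick, its top 110 mm above this floor (158 mm above the bench).
- hatch (a joint): Angle of the sprung hatch (rad): 0 = fully shut on the roof frame; 1.6 = open at its stop, standing almost upright. A torsion spring throws it there and it starts there. Pulling it shut at the knob takes about 2 N near open, rising to about 6 N when shut; let go before the latch is set and it flies open.
- hatch_hinge (a point): Middle of the hatch's hinge line, along the tunnel's y, on the far side of the hatchway: 93 mm beyond the tunnel's origin, 168 mm above the bench. Axes turn with the hatch and are the tunnel's when it is shut: x from free edge to hinge, z out of the outer face.
- hatch_edge (a point): Middle of the hatch's free edge, 180 mm from the hinge line. The hatch is a clear pane with a black rim, 280 mm along the hinge, 8 mm thick, from 10 to 180 mm from the hinge line; its outer face lies 2 mm below the hinge line (166 mm above the bench when shut).
- knob (a joint): Angle of the red wing knob of the quarter-turn cam latch in the hatch (rad): 0 = unlatched, its bar pointing from hinge to free edge; grows clockwise seen from outside (from above when shut) to its stop at 1.571 = latched, bar parallel to the hinge. Starts at 0 to 0.25, light friction (0.06 N m), stays where left. See knob_axis for the cam.
- knob_axis (a point): Foot of the knob, on its axis, in the hatch's outer face, 144 mm from the hinge line. Inside, the knob turns a 40 mm cam tongue, 18 mm off the inner face (it juts out over the hatchway while the hatch stands open), that from 0.4 rad on reaches under the near roof rail and keeps the hatch shut (2 to 3 mm of play). Turned before the hatch is fully shut, it hits the rail and bars the hatch.
- knob_grip (a point): Middle of the red knob's bar, on the knob's axis, 27 mm out from the hatch's outer face and 36 mm from its free edge. Bar 66 x 15 x 26 mm, 12 to 38 mm off the face, on a hub 32 mm in diameter. Axes: x along the bar, z outward. With the hatch open the bar stands upright behind it and can be pinched from above, a finger on each side along y; it can pivot between the fingers.
- handle_mid (a point): Middle of the screwdriver's orange handle, on its axis. Octagonal, 84 mm long (94 with its end caps), 26 mm across flats, lying on a flat; the whole tool is 141 mm long, about 110 g, and balances in the handle. x axis points along the shaft to the blade. Starts lying in the test section, this point 13 mm above its floor.
- blade_tip (a point): End of the screwdriver's steel shaft (6 mm thick), 95 mm from the middle of the handle along its x axis. It may start slanting close under the edge of the roof frame, or near the pitot tube.
- pitot: Delicate brass pitot tube fixed in the test section, 6 mm thick: its stem comes in from the far wall at tunnel coordinates (90, 108, 105) mm to (58, 108, 105), then bends upstream to its nose at (58, 55, 105) mm, 57 mm above the section's floor. Origin and axes are the tunnel's. Not to be touched.
- tray: Loose green open tool tray, 140 x 200 x 22 mm outside (x, y, z), walls and floor 4 mm. Origin under its middle, on the bench; left or right in front of the tunnel.
- lab_jack: Blue scissor lab jack, 100 x 130 mm, 100 mm high, black knob out to 90 mm on its -y side, loose (0.9 kg); origin under its middle. In front of the tunnel on the side where the tray is not. To be left alone.
- retort_stand: Retort stand, loose (1.4 kg): grey base 100 x 140 mm, 18 mm high; steel rod 12 mm thick in its middle, 378 mm high; at 300 mm a boss head with a thin arm 105 mm out along its -x (towards the tunnel). Origin under its middle; behind the tunnel, left or right of the hatch. To be left alone.
- manometer: Cream digital manometer box, 100 x 120 mm, 88 mm high (handle to 104 mm), loose (0.9 kg); origin under its middle; behind the tunnel on the other side from the retort stand. To be left alone.
Not all that is in view belongs to the job. There is more than one size of the part that bears handle_mid; the job needs the largest.

How it is judged:
By the outcome, as a careful person would: the job done as asked, in the order asked, and still so for the second after the job is handed in, with the robot touching nothing.
It also fails if it takes over 72 s, if anything falls off the work surface, if the arm or the gripper's body presses on something with over 40 N, if the wrist force passes 120 N, or if a joint passes its speed limit or range.

## Working session

There is one attempt and no reset: what is moved stays moved. The work goes in short steps, Python scripts to look and compute and a tool call to move; the robot and the scene stay as the last step left them, time stands still between calls to the robot, and variables do not carry over. Pictures are saved under pics/ and viewed, and the job is handed in when it is done.

Besides the shell and the picture viewer there is one more tool, called after "Request:" as name([rows], argument=value, ...), one row to a line, values as JSON. jog_arm: Moves the arm, as the interface text tells. Its arguments: {"type":"object","properties":{"deltas":{"type":"array","items":{"type":"object","properties":{"grip":{"type":"number"},"linear":{"type":"array","items":{"type":"number"}},"turn":{"type":"number"}}}},"squeeze":{"type":"number"}},"required":["deltas"]}

```bash
mkdir -p pics
cat > h.py <<'E'
import numpy as np, cv2, json
from cell import sensors, camera, workorder
def grab(n,fn):
    c=camera(n); cv2.imwrite('pics/'+fn+'.png',c['image'][:,:,::-1]); 
    np.savez('pics/'+fn+'.npz',**c); return c
def load(fn): return dict(np.load('pics/'+fn+'.npz'))
def proj(c,P):
    P=np.atleast_2d(P); W=np.array(c['world_to_cam']); q=P@W[:3,:3].T+W[:3,3]
    x=q[:,0]/-q[:,2]; y=-q[:,1]/-q[:,2]; r2=x*x+y*y; s=1+c['k1']*r2
    return np.c_[c['fx']*x*s+c['cx'],c['fy']*y*s+c['cy']]
def ray(c,uv):
    xd=(uv[0]-c['cx'])/c['fx']; yd=(uv[1]-c['cy'])/c['fy']; x,y=xd,yd
    for _ in range(30):
        s=1+c['k1']*(x*x+y*y); x,y=xd/s,yd/s
    W=np.array(c['world_to_cam']); R=W[:3,:3]; o=-R.T@W[:3,3]; d=R.T@np.array([x,-y,-1]); return o,d
def atz(c,uv,z):
    o,d=ray(c,uv); return o+d*(z-o[2])/d[2]
def crop(fn,x0,y0,x1,y1,k,out):
    im=cv2.imread('pics/'+fn+'.png')[y0:y1,x0:x1]; cv2.imwrite('pics/'+out+'.png',cv2.resize(im,None,fx=k,fy=k,interpolation=cv2.INTER_CUBIC))
E
python3 - <<'E'
from h import *
for n in('scene','top'):
    c=grab(n,n+'0'); print(n,{k:np.round(c[k],3).tolist() for k in c if k!='image'})
s=sensors.observe(); print({k:np.round(s[k],3).tolist() for k in s})
E
```

```text
scene {'fx': 406.574, 'fy': 406.574, 'cx': 323.947, 'cy': 202.301, 'k1': -0.072, 'world_to_cam': [[-0.998, 0.058, -0.007, 0.565], [-0.055, -0.889, 0.454, -0.028], [0.02, 0.454, 0.891, -1.101], [0.0, 0.0, 0.0, 1.0]]}
top {'fx': 482.489, 'fy': 482.489, 'cx': 305.781, 'cy': 201.871, 'k1': -0.119, 'world_to_cam': [[0.01, -1.0, -0.003, -0.009], [0.982, 0.01, 0.189, -0.573], [-0.189, -0.005, 0.982, -1.206], [0.0, 0.0, 0.0, 1.0]]}
{'t': 0.1, 'joint_positions': [1.031, 0.088, 1.372, 0.0, 1.684, -0.103], 'qvel': [0.001, -0.0, -0.003, 0.001, 0.0, 0.0], 'joint_efforts': [0.002, -34.125, -30.33, 0.072, 0.03, -0.0], 'ee_pos': [0.232, 0.498, 0.198], 'tool_rot': [[-0.906, 0.423, -0.001], [0.423, 0.906, -0.002], [0.0, -0.002, -1.0]], 'wrist_force': [-0.649, -0.06, -1.117], 'wrist_torque': [0.026, -0.038, 0.037], 'opening': 0.999}
```

View pics/scene0.png

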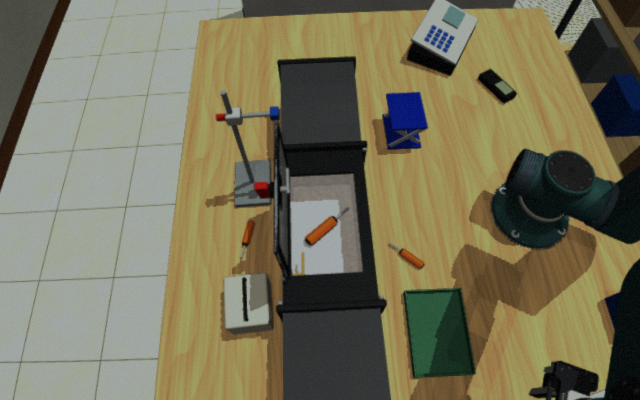

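View pics/top0.png

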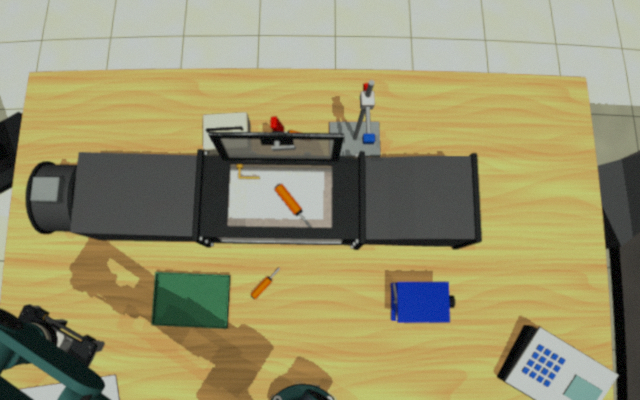

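Screwdriver candidates: the one in the test section (top 289,199 / scene 323,229), a small one on the bench in front (top 264,287) and a small one behind the tunnel (scene 247,233). I choose the one in the section because it is the largest and lies where the task says.

Run:
```python
from h import *
crop('top0',180,100,400,260,3.6,'c1')
crop('scene0',260,120,400,320,3,'c2')
crop('top0',140,255,300,340,4,'c3')
```

```text
(no output)
```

View pics/c1.png

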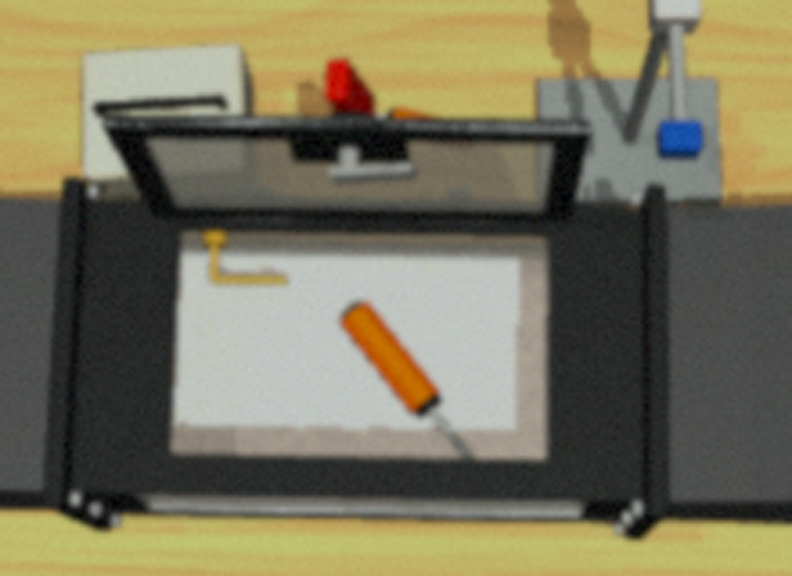

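View pics/c2.png

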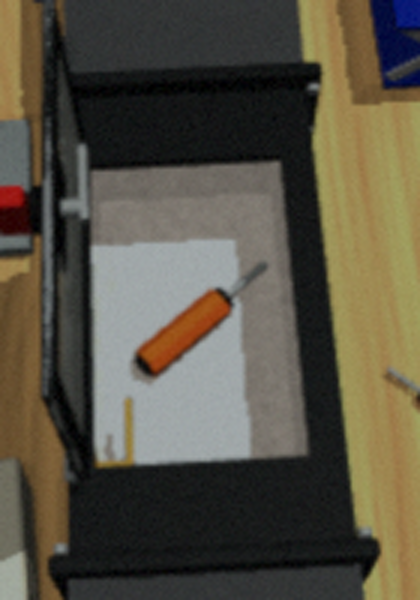

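View pics/c3.png

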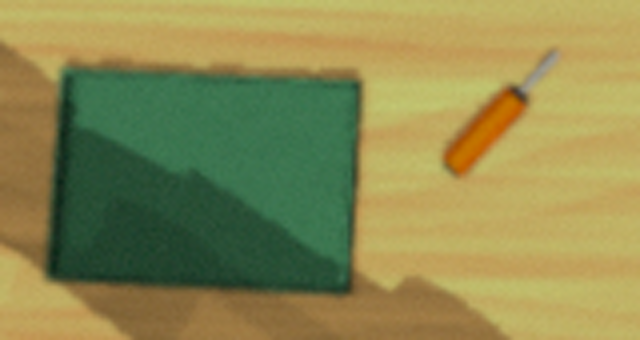

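```bash
cat >> h.py <<'E'
def T(p,P):
    x,y,a=p; c,s=np.cos(a),np.sin(a); P=np.atleast_2d(P); return np.c_[x+c*P[:,0]-s*P[:,1],y+s*P[:,0]+c*P[:,1],P[:,2]]
def Tinv(p,P):
    x,y,a=p; c,s=np.cos(a),np.sin(a); P=np.atleast_2d(P)-[x,y,0]; return np.c_[c*P[:,0]+s*P[:,1],-s*P[:,0]+c*P[:,1],P[:,2]]
def top(u,v,k=3.6,ox=180,oy=100): return np.array([ox+(u+.5)/k-.5,oy+(v+.5)/k-.5])
def sc(u,v,k=3,ox=260,oy=120): return np.array([ox+(u+.5)/k-.5,oy+(v+.5)/k-.5])
E
python3 - <<'E'
from h import *
from scipy.optimize import least_squares
ct,cs=load('top0'),load('scene0')
for c in(ct,cs):
    W=c['world_to_cam'];print('cam',-W[:3,:3].T@W[:3,3])
obs=[(ct,top(170,456),(-.073,.125,.158)),(ct,top(548,461),(-.073,-.125,.158)),
(cs,sc(282,161),(-.073,-.125,.158)),(cs,sc(308,456),(-.073,.125,.158)),(cs,sc(93,466),(.081,.125,.158)),
]
for c,p,P in obs: print(atz(c,p,P[2]))
def f(p): return np.concatenate([proj(c,T(p,P))[0]-q for c,q,P in obs])
r=least_squares(f,[.55,.1,0]); print(r.x,np.round(r.fun,1))
p=r.x; np.save('tun.npy',p)
P=[(x,y,.158) for x in(-.073,.081) for y in (-.125,.125)]+[(x,s*.197,.175) for x in(-.1125,.1125) for s in(-1,1)]+[(.081,y,.148) for y in(-.125,.125)]+[(.09,.108,.105),(.058,.108,.105),(.058,.055,.105)]
for n,c in(('top0',ct),('scene0',cs)):
    im=cv2.imread(f'pics/{n}.png'); k=3; im=cv2.resize(im,None,fx=k,fy=k,interpolation=cv2.INTER_CUBIC)
    for u in proj(c,T(p,P)): cv2.drawMarker(im,tuple(int(round((v+.5)*k-.5)) for v in u),(255,0,255),0,12,1)
    im=im[300:780,540:1200] if n=='top0' else im[400:1000,780:1200]
    cv2.imwrite(f'pics/ov_{n}.png',im)
# screwdriver
hz=.048+.013
for c,a,b in((ct,top(342,312),top(428,410)),(cs,sc(145,366),sc(224,293))):
    A,B=atz(c,a,hz),atz(c,b,hz); print('handle',A,B,np.linalg.norm(A-B),'mid',(A+B)/2,'ang',np.arctan2(*(B-A)[1::-1]),'tunfr',Tinv(p,(A+B)/2))
print('tip',atz(cs,sc(266,264),hz),atz(ct,top(471,458),hz))
# tray corners at z .022
tc=[atz(ct,top(u,v,4,140,255),.022) for u,v in((63,66),(360,80),(350,292),(48,278))]
print(np.round(tc,3),np.mean(tc,0))
E
```

```text
cam [ 0.33412428 -0.00921799  1.29261885]
cam [0.58414499 0.4417175  0.99749354]
[0.49180936 0.18345218 0.158     ]
[ 0.4911545  -0.06634629  0.158     ]
[ 0.48948783 -0.05943661  0.158     ]
[0.49316507 0.18530457 0.158     ]
[0.64622461 0.18342916 0.158     ]
[ 0.56429491  0.05956656 -0.00987406] [-0.8 -0.3 -0.7  0.4 -0.4 -1.9  0.3 -0.  -0.1  0.2]
handle [0.61231658 0.07857466 0.061     ] [0.54071364 0.01506522 0.061     ] 0.09571013445708339 mid [0.57651511 0.04681994 0.061     ] ang -2.4160250178326628 tunfr [[ 0.01234546 -0.01262533  0.061     ]]
handle [0.60877318 0.07120118 0.061     ] [0.53937698 0.00919808 0.061     ] 0.09306028640300266 mid [0.57407508 0.04019963 0.061     ] ang -2.4123996075450505 tunfr [[ 0.00997092 -0.01926941  0.061     ]]
tip [ 0.50160139 -0.01587029  0.061     ] [ 0.50621434 -0.01614528  0.061     ]
[[0.388 0.393 0.022]
 [0.383 0.194 0.022]
 [0.246 0.197 0.022]
 [0.25  0.396 0.022]] [0.31692555 0.29504492 0.022     ]
```

```bash
sleep 0
```

```text
(no output)
```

View pics/ov_top0.png

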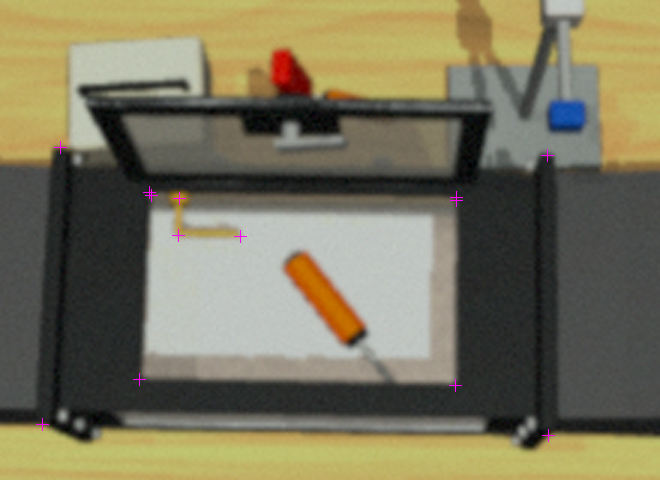

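View pics/ov_scene0.png

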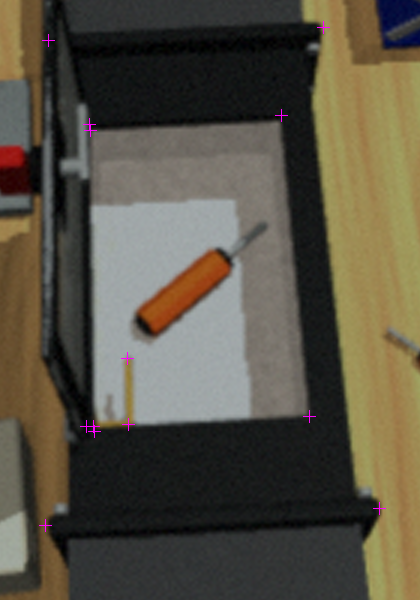

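```bash
cat > fitsd.py <<'E'
from h import *
from scipy.optimize import minimize
def orange(c):
    h=cv2.cvtColor(np.ascontiguousarray(c['image']),cv2.COLOR_RGB2HSV); return ((h[...,0]>4)&(h[...,0]<17)&(h[...,1]>170)&(h[...,2]>90))
def comp(c,uv):
    m=orange(c).astype(np.uint8); n,l,s,_=cv2.connectedComponentsWithStats(m)
    ys,xs=np.nonzero(m); i=np.argmin((xs-uv[0])**2+(ys-uv[1])**2); return (l==l[ys[i],xs[i]])
def prism(p,L=.084):
    x,y,a,z=p; r=.013/np.cos(np.pi/8); th=np.arange(8)*np.pi/4+np.pi/8
    out=[]
    for e in(-L/2,L/2):
        for t in th: out.append((x+e*np.cos(a)-r*np.cos(t)*np.sin(a),y+e*np.sin(a)+r*np.cos(t)*np.cos(a),z+r*np.sin(t)))
    return np.array(out)
def mask(c,p,shape,k=8):
    uv=proj(c,prism(p)); return uv
def moments(c,p):
    h=cv2.convexHull(mask(c,p,None).astype(np.float32)); M=cv2.moments(h); return np.array([M['m10']/M['m00'],M['m01']/M['m00']]),.5*np.arctan2(2*M['mu11'],M['mu20']-M['mu02']),M['m00']
E
python3 - <<'E'
from fitsd import *
ct,cs=load('top0'),load('scene0')
for c,uv in((ct,(289,199)),(cs,(323,229))):
    m=comp(c,uv); M=cv2.moments(m.astype(np.uint8),True); cen=np.array([M['m10'],M['m01']])/M['m00']
    ang=.5*np.arctan2(2*M['mu11'],M['mu20']-M['mu02']); 
    from scipy.optimize import least_squares
    f=lambda q:np.r_[moments(c,(q[0],q[1],q[2],.061))[0]-cen, 30*np.sin(moments(c,(q[0],q[1],q[2],.061))[1]-ang)]
    r=least_squares(f,[.575,.043,-2.414]); print(r.x,r.cost,M['m00'],moments(c,(*r.x,.061))[2])
E
```

```text
[ 0.57692321  0.04335774 -2.41360315] 1.5133845832099233 185.0 343.3238297177013
[ 0.57431708  0.04203982 -2.41420702] 1.1219559820026976 316.0 387.66417458979413
```

```bash
cat >> h.py <<'E'
p=np.load('tun.npy')
def go(target,az=None,tun=False):
    "print deltas (tool mm) and turn from current pose to world target"
    s=sensors.observe(); R=np.array(s['tool_rot']); e=np.array(s['ee_pos'])
    if tun: target=T(p,target)[0]
    a=np.arctan2(R[1,1],R[0,1]); d=R.T@(np.array(target)-e)*1000
    print('t %.2f ee'%s['t'],np.round(e,4),'tun',np.round(Tinv(p,e)[0],4),'az %.3f q6 %.2f'%(a,s['joint_positions'][5]),'open %.3f'%s['opening'],'F',np.round(s['wrist_force'],1))
    print(' delta',np.round(d,1),'turn',None if az is None else round((a-az+np.pi)%(2*np.pi)-np.pi,3), 'world tgt',np.round(target,4))
E
python3 - <<'E'
from h import *
ct,cs=load('top0'),load('scene0')
print('tongue tun',[np.round(Tinv(p,atz(ct,top(u,v),.312)),4) for u,v in((330,172),(412,168),(370,172))])
print('knob red tip tun z.345',Tinv(p,atz(ct,top(340,68),.345)), 'hatch top edge',[Tinv(p,atz(ct,top(u,v),.348)) for u,v in((105,122),(590,125))])
print('stand boss world',atz(ct,(367,98),.3),atz(ct,(369,138),.3),'rodtop',atz(ct,(367,86),.378),'in tun',Tinv(p,atz(ct,(369,138),.3)),Tinv(p,atz(ct,(367,98),.3)))
print('predicted knob grip px',proj(ct,T(p,[.093+.025+.004,0,.312])),proj(cs,T(p,[.122,0,.312])))
go([.0054,-.0221,.26],1.909-0,True)
E
```

```text
tongue tun [array([[0.0757, 0.0109, 0.312 ]]), array([[ 0.0791, -0.0373,  0.312 ]]), array([[ 0.0761, -0.0126,  0.312 ]])]
knob red tip tun z.345 [[0.12827488 0.00468123 0.345     ]] hatch top edge [array([[0.09247935, 0.13851044, 0.348     ]]), array([[ 0.09543055, -0.13948289,  0.348     ]])]
stand boss world [ 0.75985237 -0.13692869  0.3       ] [ 0.6672835  -0.13951379  0.3       ] rodtop [ 0.75277836 -0.12743358  0.378     ] in tun [[ 0.10494927 -0.19805374  0.3       ]] [[ 0.1974881  -0.19455475  0.3       ]]
predicted knob grip px [[277.18706045 126.82484283]] [[262.09794924 189.83177802]]
t 0.10 ee [0.2324 0.4979 0.1984] tun [-0.3362  0.4351  0.1984] az 1.134 q6 -0.10 open 0.999 F [-0.6 -0.1 -1.1]
 delta [-500.2 -274.8  -61.1] turn -0.775 world tgt [0.5695 0.0374 0.26  ]
```

Request:
jog_arm([
  {"grip":0.1,"linear":[0,0,-60],"turn":0},
  {"grip":0.1,"linear":[-50,-27.5,0],"turn":0},
  {"grip":0.1,"linear":[-50,-27.5,0],"turn":0},
  {"grip":0.1,"linear":[-50,-27.5,0],"turn":0},
  {"grip":0.1,"linear":[-50,-27.5,0],"turn":0},
  {"grip":0.1,"linear":[-50,-27.5,0],"turn":0},
  {"grip":0.1,"linear":[-50,-27.5,0],"turn":0},
  {"grip":0.1,"linear":[-50,-27.5,0],"turn":0},
  {"grip":0.1,"linear":[-50,-27.5,0],"turn":0},
], squeeze=35)

```text
t: 1.23
ee_pos: [0.5063, 0.1198, 0.2538]
tool_rot: [[-0.91, 0.414, -0.009], [0.414, 0.91, -0.012], [0.003, -0.015, -1.0]]
wrist_force: [0.5, 0.7, -0.6]
opening: 0.548
```

Run:
```python
from h import *
go([.0054,-.0221,.26],1.909,True)
```

```text
t 1.23 ee [0.5063 0.1198 0.2538] tun [-0.0586  0.0597  0.2538] az 1.144 q6 -1.02 open 0.548 F [ 0.5  0.7 -0.6]
 delta [-91.6 -49.   -5.7] turn -0.765 world tgt [0.5695 0.0374 0.26  ]
```

Still some way short, so I finish the turn here first and then shift.

Request:
jog_arm([
  {"grip":0.1,"linear":[0,0,-6],"turn":-0.185},
  {"grip":0.1,"linear":[0,0,0],"turn":-0.185},
  {"grip":0.1,"linear":[0,0,0],"turn":-0.185},
  {"grip":0.1,"linear":[0,0,0],"turn":-0.185},
  {"grip":0.1,"linear":[0,0,0],"turn":-0.06},
  {"grip":0.1,"linear":[0,0,0],"turn":0},
])

```text
t: 1.98
ee_pos: [0.5073, 0.1143, 0.2547]
tool_rot: [[-0.927, -0.375, -0.019], [-0.375, 0.927, -0.014], [0.023, -0.006, -1.0]]
wrist_force: [-0.1, 0.3, 0.1]
opening: 0.549
```

Run:
```python
from h import *
go([.0054,-.0221,.20],1.909,True)
```

```text
t 1.98 ee [0.5073 0.1143 0.2547] tun [-0.0575  0.0541  0.2547] az 1.956 q6 -1.84 open 0.549 F [-0.1  0.3  0.1]
 delta [-30.  -94.3  54.5] turn 0.047 world tgt [0.5695 0.0374 0.2   ]
```

Request:
jog_arm([
  {"grip":0.1,"linear":[-12,-38,0],"turn":0.047},
  {"grip":0.1,"linear":[-10,-35,0],"turn":0},
  {"grip":0.1,"linear":[-5,-21,5],"turn":0},
  {"grip":0.1,"linear":[0,0,0],"turn":0},
])

```text
t: 2.48
ee_pos: [0.5658, 0.0346, 0.2478]
tool_rot: [[-0.944, -0.329, -0.022], [-0.328, 0.944, -0.013], [0.025, -0.005, -1.0]]
wrist_force: [-1.3, 0.5, 0.2]
opening: 0.55
```

Run:
```python
from h import *
go([.0054,-.0221,.20],1.909,True)
print(sensors.observe()['tool_rot'])
grab('top','top1')
crop('top1',180,100,400,260,3.6,'c4')
```

```text
t 2.48 ee [0.5658 0.0346 0.2478] tun [ 0.0018 -0.025   0.2478] az 1.906 q6 -1.94 open 0.550 F [-1.3  0.5  0.2]
 delta [-5.6  1.7 47.7] turn -0.003 world tgt [0.5695 0.0374 0.2   ]
[[-0.94425115 -0.32850452 -0.0217842 ]
 [-0.32829179  0.94448943 -0.01281462]
 [ 0.02478461 -0.00494865 -0.99968057]]
```

View pics/c4.png

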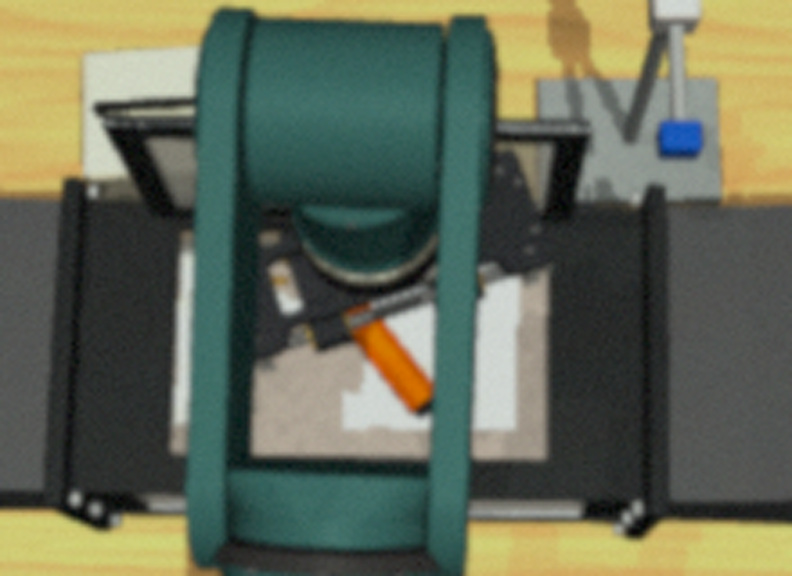

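Run:
```python
from h import *
c=load('top1')
for z in(.45,.5,.55,.6):print(z,Tinv(p,atz(c,top(350,12),z)),Tinv(p,atz(c,top(350,280),z-.1)))
grab('scene','scene1')
crop('scene1',200,60,460,340,2.1,'c5')
```

```text
0.45 [[ 0.11948019 -0.00779449  0.45      ]] [[ 0.0011639  -0.00562928  0.35      ]]
0.5 [[ 0.09877329 -0.01154823  0.5       ]] [[-0.01107032 -0.00909964  0.4       ]]
0.55 [[ 0.0780664  -0.01530197  0.55      ]] [[-0.02330454 -0.01257     0.45      ]]
0.6 [[ 0.0573595 -0.0190557  0.6      ]] [[-0.03553876 -0.01604037  0.5       ]]
```

View pics/c5.png

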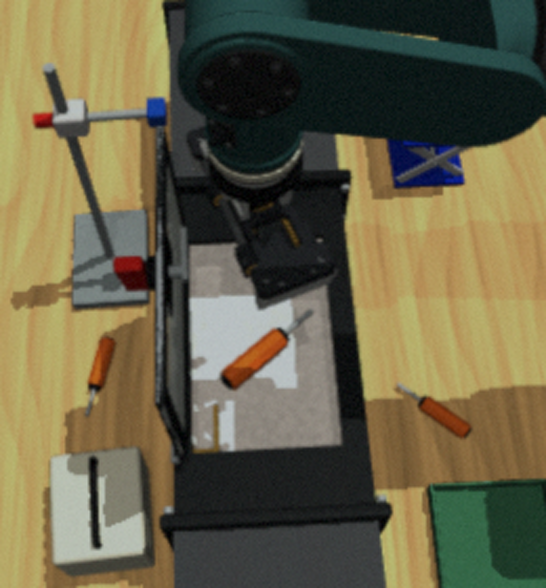

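Run:
```python
from h import *
c=load('scene1')
def sc5(u,v): return np.array([200+(u+.5)/2.1-.5,60+(v+.5)/2.1-.5])
for nm,uv in(('cen',sc5(250,85)),('left',sc5(182,85)),('right',sc5(318,85)),('bot',sc5(250,150))):
    o,d=ray(c,uv)
    for yp in (.10,.12,.03):
        t=(yp-o[1])/d[1]; print(nm,yp,np.round(Tinv(p,o+d*t)[0],3))
```

```text
cen 0.1 [0.009 0.041 0.607]
cen 0.12 [0.009 0.061 0.63 ]
cen 0.03 [ 0.007 -0.029  0.527]
left 0.1 [0.049 0.041 0.61 ]
left 0.12 [0.047 0.061 0.632]
left 0.03 [ 0.056 -0.029  0.53 ]
right 0.1 [-0.032  0.04   0.604]
right 0.12 [-0.029  0.06   0.627]
right 0.03 [-0.041 -0.03   0.523]
bot 0.1 [0.01  0.041 0.543]
bot 0.12 [0.01  0.061 0.57 ]
bot 0.03 [ 0.009 -0.029  0.45 ]
```

Request:
jog_arm([
  {"grip":0.1,"linear":[-5.5,1.5,30],"turn":0},
  {"grip":0.1,"linear":[0,0,40],"turn":0},
  {"grip":0.1,"linear":[0,0,40],"turn":0},
  {"grip":0.1,"linear":[0,0,0],"turn":0},
])

```text
t: 3.08
ee_pos: [0.567, 0.0428, 0.1394]
tool_rot: [[-0.942, -0.335, -0.015], [-0.335, 0.942, -0.011], [0.018, -0.005, -1.0]]
wrist_force: [0.1, -0.1, -0.2]
opening: 0.55
```

Run:
```python
from h import *
go([.0054,-.0221,.069],1.909,True)
grab('scene','scene2')
crop('scene2',260,140,400,300,3.7,'c6')
```

```text
t 3.08 ee [0.567  0.0428 0.1394] tun [ 0.0029 -0.0167  0.1394] az 1.913 q6 -1.93 open 0.550 F [ 0.1 -0.1 -0.2]
 delta [-1.8 -5.6 70.4] turn 0.004 world tgt [0.5695 0.0374 0.069 ]
```

View pics/c6.png

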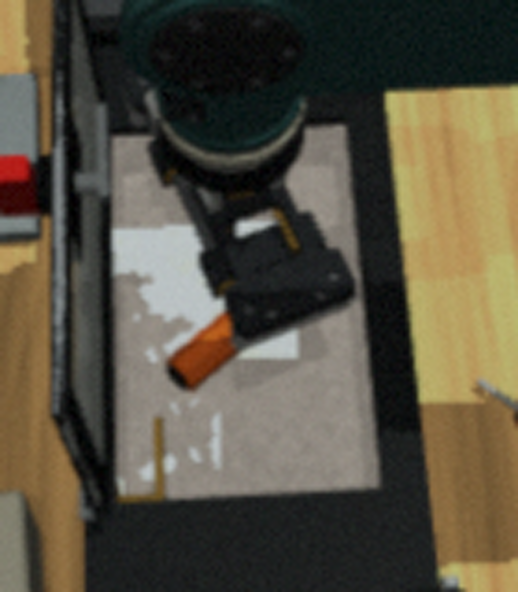

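Request:
jog_arm([
  {"grip":0.1,"linear":[-2,-5,20],"turn":0},
  {"grip":0.1,"linear":[0,0,20],"turn":0},
  {"grip":0.1,"linear":[0,0,0],"turn":0},
])

```text
t: 3.5
ee_pos: [0.5757, 0.0386, 0.1064]
tool_rot: [[-0.942, -0.336, 0.001], [-0.336, 0.942, -0.011], [0.003, -0.011, -1.0]]
wrist_force: [-0.7, 0.2, 0.1]
opening: 0.551
```

Run:
```python
from h import *
go([.0054,-.0221,.069],1.909,True)
```

```text
t 3.50 ee [0.5757 0.0386 0.1064] tun [ 0.0116 -0.0208  0.1064] az 1.914 q6 -1.94 open 0.551 F [-0.7  0.2  0.1]
 delta [ 6.2  1.4 37.4] turn 0.005 world tgt [0.5695 0.0374 0.069 ]
```

Request:
jog_arm([
  {"grip":0.1,"linear":[5.5,1.5,10],"turn":0.005},
  {"grip":0.1,"linear":[0,0,10],"turn":0},
  {"grip":0.1,"linear":[0,0,0],"turn":0},
])

```text
t: 3.88
ee_pos: [0.5712, 0.0377, 0.0875]
tool_rot: [[-0.944, -0.331, 0.005], [-0.331, 0.944, -0.011], [-0.001, -0.012, -1.0]]
wrist_force: [0.5, -0.1, 0.4]
opening: 0.549
```

Run:
```python
from h import *
go([.0054,-.0221,.069],1.909,True)
```

```text
t 3.88 ee [0.5712 0.0377 0.0875] tun [ 0.0071 -0.0218  0.0875] az 1.908 q6 -1.93 open 0.549 F [ 0.5 -0.1  0.4]
 delta [ 1.7  0.5 18.5] turn -0.001 world tgt [0.5695 0.0374 0.069 ]
```

Request:
jog_arm([
  {"grip":0.1,"linear":[1.5,0.5,10],"turn":0},
  {"grip":0.1,"linear":[0,0,8],"turn":0},
  {"grip":0.1,"linear":[0,0,0],"turn":0},
])

```text
t: 4.25
ee_pos: [0.5698, 0.0374, 0.0686]
tool_rot: [[-0.944, -0.331, 0.006], [-0.331, 0.944, -0.011], [-0.002, -0.012, -1.0]]
wrist_force: [0.5, 0.1, -0.2]
opening: 0.55
```

Run:
```python
from h import *
go([.0054,-.0221,.069],1.909,True)
grab('scene','scene3')
crop('scene3',260,140,400,300,3.7,'c7')
```

```text
t 4.25 ee [0.5698 0.0374 0.0686] tun [ 0.0057 -0.0221  0.0686] az 1.908 q6 -1.93 open 0.550 F [ 0.5  0.1 -0.2]
 delta [ 0.3  0.1 -0.5] turn -0.001 world tgt [0.5695 0.0374 0.069 ]
```

View pics/c7.png

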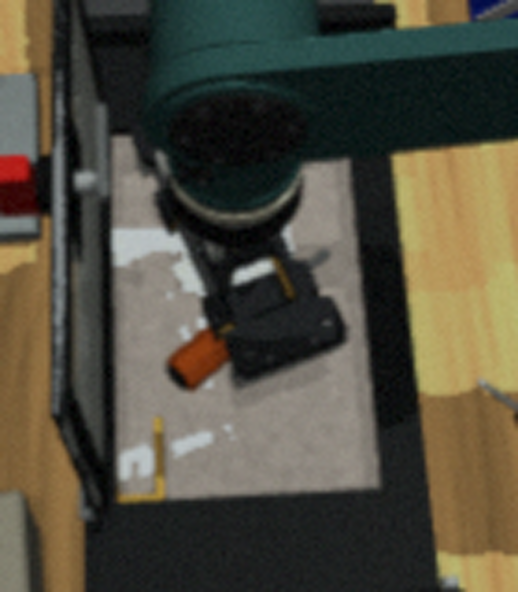

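At grasp height, with the handle emerging from the fingers at crop (200,355). Closing.

Request:
jog_arm([
  {"grip":-0.3,"linear":[0,0,0],"turn":0},
  {"grip":-0.4,"linear":[0,0,0],"turn":0},
  {"grip":-0.6,"linear":[0,0,0],"turn":0},
  {"grip":-1,"linear":[0,0,0],"turn":0},
  {"grip":-1,"linear":[0,0,0],"turn":0},
  {"grip":-1,"linear":[0,0,0],"turn":0},
], squeeze=35)

```text
t: 5.05
ee_pos: [0.5709, 0.0374, 0.0701]
tool_rot: [[-0.944, -0.331, 0.008], [-0.331, 0.944, -0.011], [-0.004, -0.013, -1.0]]
wrist_force: [-0.6, -0.0, 0.1]
opening: 0.004
```

Run:
```python
from h import *
go([.018,-.0221,.088],1.909-.175,True)
grab('scene','scene4')
crop('scene4',260,140,400,300,3.7,'c8')
```

```text
t 5.05 ee [0.5709 0.0374 0.0701] tun [ 0.0068 -0.0221  0.0701] az 1.908 q6 -1.93 open 0.004 F [-0.6 -0.   0.1]
 delta [-10.6  -4.1 -17.8] turn 0.174 world tgt [0.5821 0.0373 0.088 ]
```

View pics/c8.png

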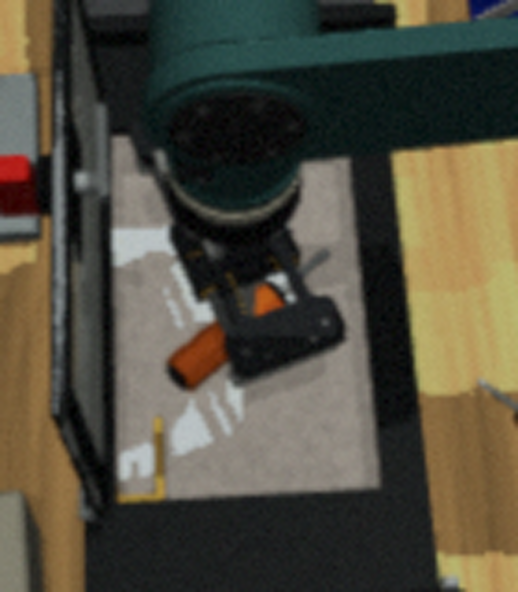

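Run:
```python
from fitsd import *
c=load('scene4'); e=np.array(sensors.observe()['ee_pos'])
def draw(fn,c,x0,y0,x1,y1,k,out):
    im=cv2.imread('pics/'+fn+'.png'); im=cv2.resize(im[y0:y1,x0:x1],None,fx=k,fy=k,interpolation=cv2.INTER_CUBIC)
    def pt(P): u=proj(c,P)[0]; return tuple(int(round(v)) for v in ((u[0]-x0+.5)*k-.5,(u[1]-y0+.5)*k-.5))
    cv2.drawMarker(im,pt(e),(255,0,255),0,12,1); cv2.drawMarker(im,pt(e-[0,0,.014]),(0,255,0),0,12,1); cv2.drawMarker(im,pt(e+[0,0,.083]),(255,255,0),0,12,1)
    h=prism((.5755,.0425,-2.414,.061)); 
    for s in(h[:8],h[8:]): cv2.polylines(im,[np.array([pt(q) for q in s])],True,(255,0,0),1)
    for a,b in zip(h[:8],h[8:]): cv2.line(im,pt(a),pt(b),(255,0,0),1)
    cv2.imwrite('pics/'+out+'.png',im)
draw('scene4',c,280,180,370,290,6,'d1')
c=grab('top','top4'); draw('top4',c,200,130,360,250,5,'d2')
draw('top0',load('top0'),240,150,340,250,6,'d3')
```

```text
(no output)
```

View pics/d1.png

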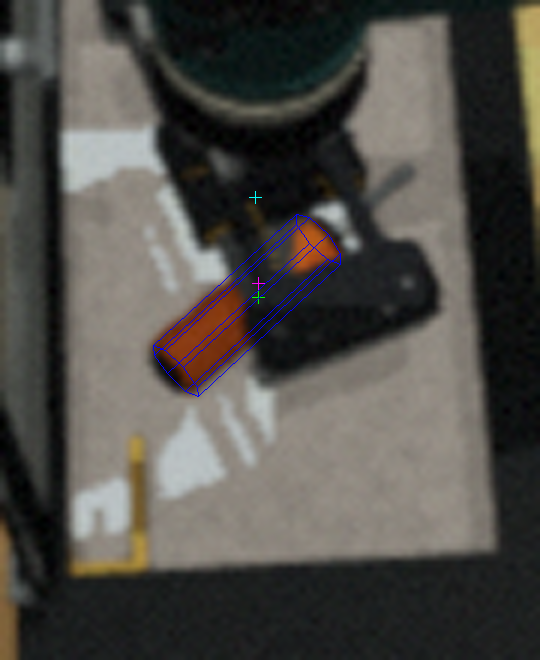

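View pics/d2.png

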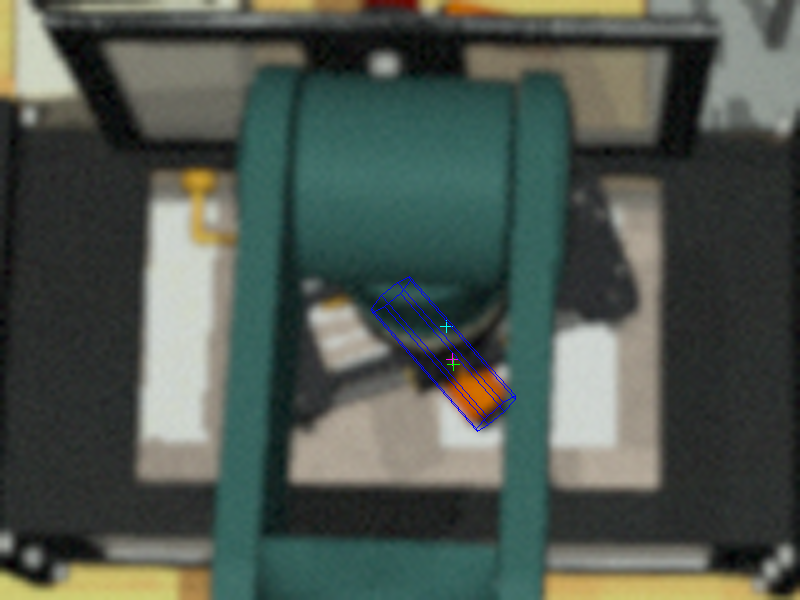

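View pics/d3.png

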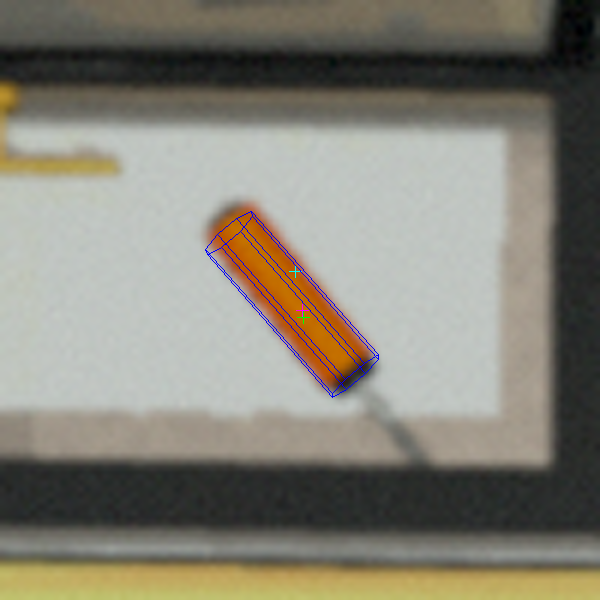

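```bash
cat > ov.py <<'E'
from fitsd import *
def overlay(fn,c,x0,y0,x1,y1,k,out,open_mm,zoff=0):
    s=sensors.observe(); e=np.array(s['ee_pos'])+[0,0,zoff]; R=np.array(s['tool_rot'])
    im=cv2.imread('pics/'+fn+'.png'); im=cv2.resize(im[y0:y1,x0:x1],None,fx=k,fy=k,interpolation=cv2.INTER_CUBIC)
    def pt(P): u=proj(c,P)[0]; return tuple(int(round(v)) for v in ((u[0]-x0+.5)*k-.5,(u[1]-y0+.5)*k-.5))
    L=lambda q:e+R@np.array(q)
    cv2.polylines(im,[np.array([pt(L(q)) for q in((-.0375,-.0885,-.083),(.0375,-.0885,-.083),(.0375,.0885,-.083),(-.0375,.0885,-.083))])],True,(255,255,0),1)
    for sg in(-1,1):
        a=sg*open_mm/2000; b=a+sg*.0125
        for z in(.014,-.083): cv2.polylines(im,[np.array([pt(L(q)) for q in((-.008,a,z),(.008,a,z),(.008,b,z),(-.008,b,z))])],True,(0,255,0) if z>0 else (0,200,255),1)
    cv2.imwrite('pics/'+out+'.png',im)
E
python3 - <<'E'
from ov import *
overlay('scene4',load('scene4'),260,130,380,290,4.5,'e1',0)
overlay('top4',load('top4'),200,130,360,250,5,'e2',0)
E
```

```text
(no output)
```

View pics/e1.png

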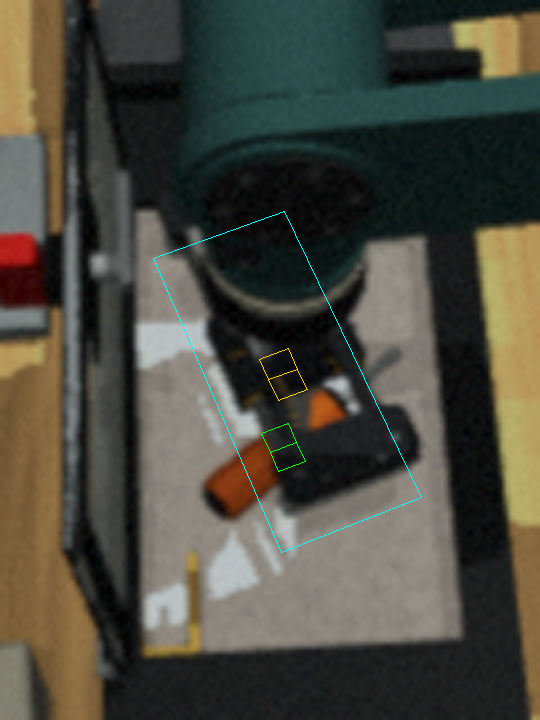

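View pics/e2.png

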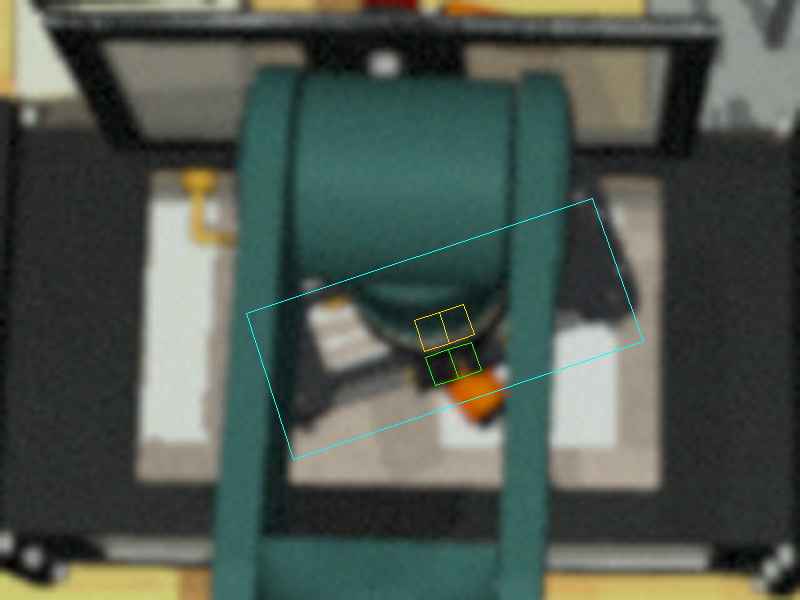

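Request:
jog_arm([
  {"grip":-1,"linear":[0,0,-10],"turn":0},
  {"grip":-1,"linear":[0,0,-8],"turn":0},
  {"grip":-1,"linear":[0,0,0],"turn":0},
])

```text
t: 5.52
ee_pos: [0.5711, 0.0377, 0.0899]
tool_rot: [[-0.944, -0.331, 0.009], [-0.331, 0.944, -0.011], [-0.005, -0.014, -1.0]]
wrist_force: [0.0, -0.3, 0.5]
opening: 0.002
```

Run:
```python
from ov import *
go([.0054,-.0221,.069],1.909,True)
c=grab('scene','scene5'); overlay('scene5',c,260,130,380,290,4.5,'e3',0)
```

```text
t 5.53 ee [0.5711 0.0377 0.0899] tun [ 0.0071 -0.0218  0.0899] az 1.908 q6 -1.93 open 0.002 F [ 0.  -0.3  0.5]
 delta [ 1.8  0.6 20.9] turn -0.001 world tgt [0.5695 0.0374 0.069 ]
```

View pics/e3.png

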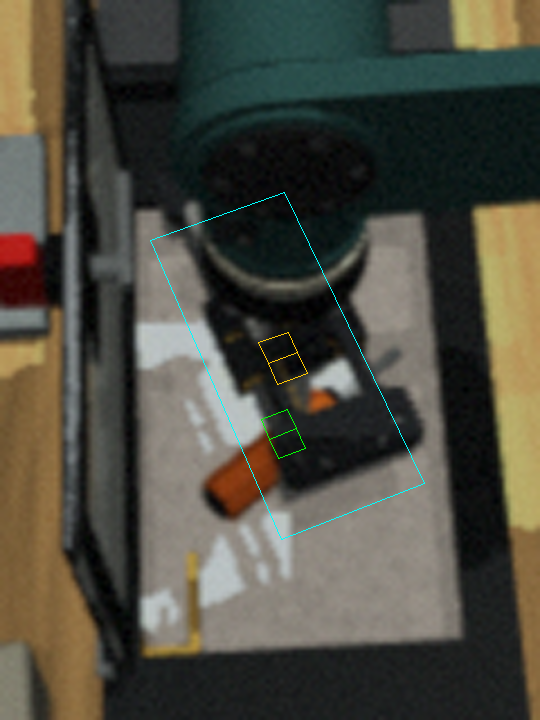

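```bash
sed -i 's/def overlay(fn,c,x0,y0,x1,y1,k,out,open_mm,zoff=0):/def overlay(fn,c,x0,y0,x1,y1,k,out,open_mm,zoff=0,pose=None):/; s/    im=cv2.imread(.pics/    if pose is not None: e,R=np.array(pose[0])+[0,0,zoff],np.array(pose[1])\n&/' ov.py
python3 - <<'E'
from ov import *
R=[[-0.944,-0.329,-0.022],[-0.328,0.944,-0.013],[0.025,-0.005,-1.0]]
overlay('scene1',load('scene1'),270,100,380,230,5,'f1',51.7,0,([.5658,.0346,.2478],R))
overlay('top0',load('top0'),0,300,130,400,6,'f2',94,0,([.2324,.4979,.1984],[[-0.906,0.423,-0.001],[0.423,0.906,-0.002],[0,-.002,-1]]))
overlay('scene0',load('scene0'),500,300,640,400,5,'f3',94,0,([.2324,.4979,.1984],[[-0.906,0.423,-0.001],[0.423,0.906,-0.002],[0,-.002,-1]]))
E
```

```text
(no output)
```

View pics/f1.png

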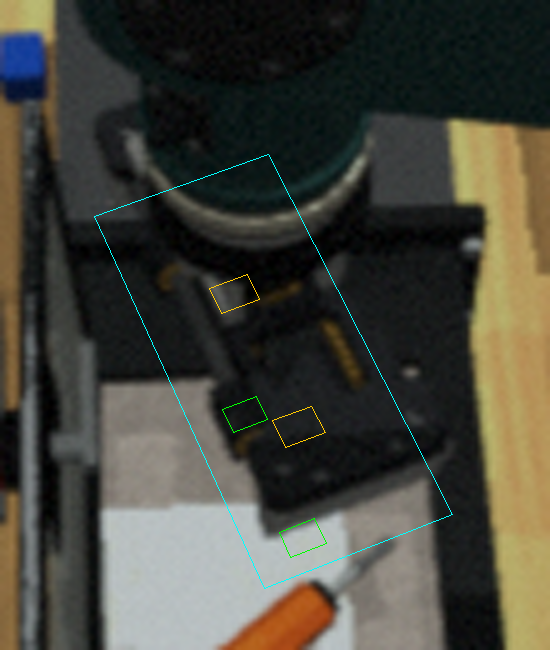

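View pics/f2.png

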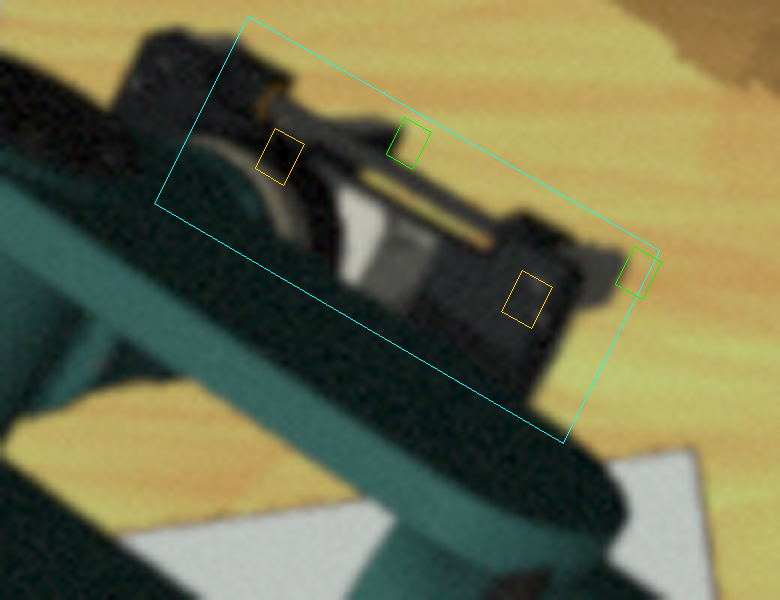

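View pics/f3.png

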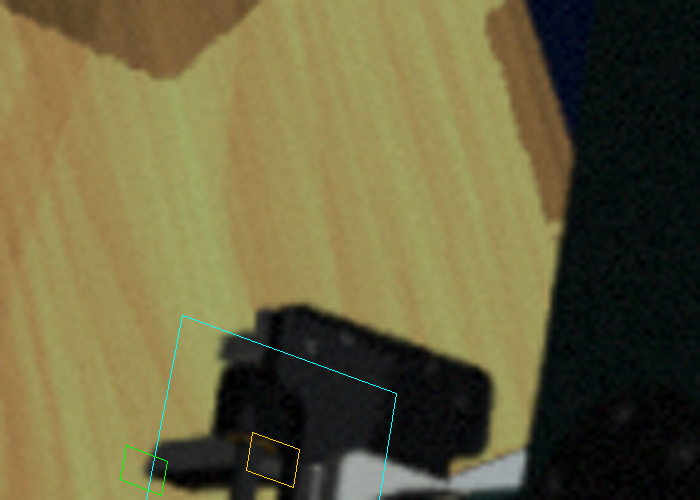

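Run:
```python
from h import *
def tri(c1,u1,c2,u2):
    o1,d1=ray(c1,u1);o2,d2=ray(c2,u2);d1/=np.linalg.norm(d1);d2/=np.linalg.norm(d2)
    A=np.c_[d1,-d2];t=np.linalg.lstsq(A,o2-o1,rcond=None)[0];a,b=o1+d1*t[0],o2+d2*t[1];return (a+b)/2,np.linalg.norm(a-b)
ct,cs=load('top0'),load('scene0')
for u in((102.0,343.5),(103.5,345)):
  for v in ((530.0,394),(531,395)):
    print(tri(ct,u,cs,v))
e=np.array([.2324,.4979,.1984]);R=np.array([[-0.906,0.423,-0.001],[0.423,0.906,-0.002],[0,-.002,-1]])
print(e+R@[0,-.053,.014])
```

```text
(array([0.21538382, 0.4506917 , 0.20378539]), np.float64(0.000821659000422817))
(array([0.21448035, 0.45187871, 0.20292174]), np.float64(0.0013422405365314948))
(array([0.21118368, 0.45078229, 0.19470864]), np.float64(0.0007920736169354005))
(array([0.21026527, 0.45198284, 0.19382542]), np.float64(0.0013966153700764254))
[0.209967 0.449854 0.184506]
```

Opening reads about 0 and the handle stayed put (crop 240,480), so the fingers closed above it. Triangulating the fingertip puts it about 10–19 mm higher than the reported pose implies. I reopen and go down in small steps, watching the force.

Request:
jog_arm([
  {"grip":0.1,"linear":[1.8,0.6,0],"turn":0},
  {"grip":0.1,"linear":[0,0,0],"turn":0},
  {"grip":0.1,"linear":[0,0,10],"turn":0},
  {"grip":0.1,"linear":[0,0,8],"turn":0},
  {"grip":0.1,"linear":[0,0,0],"turn":0},
])

```text
t: 6.2
ee_pos: [0.5679, 0.0375, 0.0687]
tool_rot: [[-0.944, -0.331, 0.006], [-0.331, 0.944, -0.011], [-0.002, -0.012, -1.0]]
wrist_force: [0.3, -0.1, 0.3]
opening: 0.502
```

Run:
```python
from h import *
go([.0054,-.0221,.069],1.909,True)
```

```text
t 6.20 ee [0.5679 0.0375 0.0687] tun [ 0.0038 -0.0221  0.0687] az 1.908 q6 -1.93 open 0.502 F [ 0.3 -0.1  0.3]
 delta [-1.5 -0.6 -0.3] turn -0.001 world tgt [0.5695 0.0374 0.069 ]
```

Request:
jog_arm([
  {"grip":0.1,"linear":[-1,-0.5,3],"turn":0},
  {"grip":0.1,"linear":[0,0,0],"turn":0},
])

```text
t: 6.45
ee_pos: [0.569, 0.0373, 0.0652]
tool_rot: [[-0.944, -0.331, 0.005], [-0.331, 0.944, -0.011], [-0.001, -0.012, -1.0]]
wrist_force: [0.7, -0.6, -1.2]
opening: 0.548
```

Request:
jog_arm([
  {"grip":0.1,"linear":[0,0,3],"turn":0},
  {"grip":0.1,"linear":[0,0,0],"turn":0},
])

```text
t: 6.7
ee_pos: [0.5693, 0.0372, 0.0624]
tool_rot: [[-0.944, -0.331, 0.006], [-0.331, 0.944, -0.011], [-0.002, -0.012, -1.0]]
wrist_force: [0.2, 0.7, 0.8]
opening: 0.554
```

Request:
jog_arm([
  {"grip":0.1,"linear":[0,0,3],"turn":0},
  {"grip":0.1,"linear":[0,0,0],"turn":0},
])

```text
t: 6.95
ee_pos: [0.5695, 0.0372, 0.0594]
tool_rot: [[-0.944, -0.331, 0.007], [-0.331, 0.944, -0.011], [-0.003, -0.013, -1.0]]
wrist_force: [1.0, -0.6, -0.4]
opening: 0.552
```

Request:
jog_arm([
  {"grip":0.1,"linear":[0,0,3],"turn":0},
  {"grip":0.1,"linear":[0,0,0],"turn":0},
])

```text
t: 7.2
ee_pos: [0.5695, 0.0372, 0.0562]
tool_rot: [[-0.944, -0.331, 0.007], [-0.331, 0.944, -0.011], [-0.003, -0.013, -1.0]]
wrist_force: [-0.8, -0.3, -0.9]
opening: 0.548
```

Request:
jog_arm([
  {"grip":0.1,"linear":[0,0,3],"turn":0},
  {"grip":0.1,"linear":[0,0,0],"turn":0},
])

```text
t: 7.45
ee_pos: [0.5696, 0.0371, 0.053]
tool_rot: [[-0.944, -0.331, 0.007], [-0.331, 0.944, -0.011], [-0.003, -0.013, -1.0]]
wrist_force: [0.1, 0.3, -0.6]
opening: 0.551
```

Run:
```python
from ov import *
go([.0054,-.0221,.052],1.909,True)
c=grab('scene','scene6'); overlay('scene6',c,260,130,380,290,4.5,'e4',52,.015)
```

```text
t 7.45 ee [0.5696 0.0371 0.053 ] tun [ 0.0055 -0.0224  0.053 ] az 1.908 q6 -1.93 open 0.551 F [ 0.1  0.3 -0.6]
 delta [-0.   0.3  1. ] turn -0.001 world tgt [0.5695 0.0374 0.052 ]
```

View pics/e4.png

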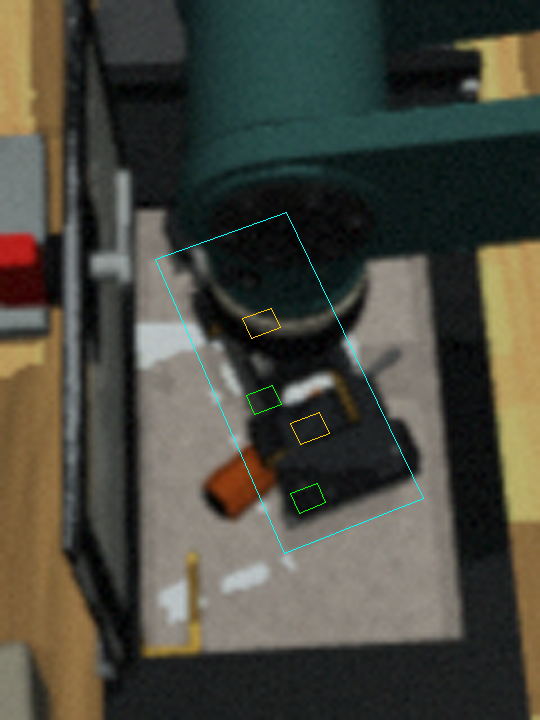

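Request:
jog_arm([
  {"grip":0.1,"linear":[0,0,2.5],"turn":0},
  {"grip":0.1,"linear":[0,0,0],"turn":0},
])

```text
t: 7.75
ee_pos: [0.5698, 0.0371, 0.0507]
tool_rot: [[-0.944, -0.331, 0.007], [-0.331, 0.944, -0.011], [-0.003, -0.013, -1.0]]
wrist_force: [0.1, -0.4, -0.8]
opening: 0.55
```

Request:
jog_arm([
  {"grip":-0.3,"linear":[0,0,0],"turn":0},
  {"grip":-0.4,"linear":[0,0,0],"turn":0},
  {"grip":-0.6,"linear":[0,0,0],"turn":0},
  {"grip":-1,"linear":[0,0,0],"turn":0},
  {"grip":-1,"linear":[0,0,0],"turn":0},
], squeeze=30)

```text
t: 8.38
ee_pos: [0.5698, 0.0371, 0.0507]
tool_rot: [[-0.944, -0.331, 0.007], [-0.331, 0.944, -0.011], [-0.003, -0.013, -1.0]]
wrist_force: [-0.1, -0.3, -0.0]
opening: 0.282
```

Run:
```python
from ov import *
go([.0054,-.0221,.052],1.909,True)
c=grab('scene','scene7'); crop('scene7',260,130,380,290,4.5,'e5')
```

```text
t 8.38 ee [0.5698 0.0371 0.0507] tun [ 0.0057 -0.0224  0.0507] az 1.908 q6 -1.93 open 0.282 F [-0.1 -0.3 -0. ]
 delta [ 0.2  0.4 -1.3] turn -0.001 world tgt [0.5695 0.0374 0.052 ]
```

View pics/e5.png

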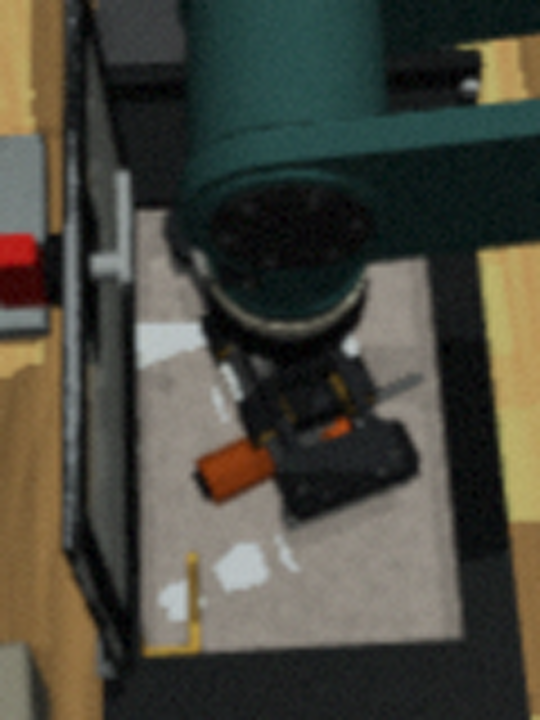

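Request:
jog_arm([
  {"grip":-1,"linear":[0,0,-10],"turn":0},
  {"grip":-1,"linear":[0,0,-10],"turn":0},
  {"grip":-1,"linear":[-5,-2,-4],"turn":0.09},
  {"grip":-1,"linear":[-6,-2,0],"turn":0.085},
  {"grip":-1,"linear":[0,0,0],"turn":0},
], squeeze=40)

```text
t: 9.05
ee_pos: [0.5819, 0.0366, 0.0781]
tool_rot: [[-0.988, -0.157, 0.009], [-0.157, 0.987, -0.011], [-0.007, -0.012, -1.0]]
wrist_force: [-0.0, -0.5, -1.3]
opening: 0.276
```

Run:
```python
from ov import *
go([.018,-.0221,.18],1.734,True)
c=grab('scene','scene8'); crop('scene8',260,130,380,290,4.5,'e6')
```

```text
t 9.05 ee [0.5819 0.0366 0.0781] tun [ 0.0178 -0.0228  0.0781] az 1.729 q6 -1.76 open 0.276 F [-0.  -0.5 -1.3]
 delta [  -1.    -0.7 -101.9] turn -0.005 world tgt [0.5821 0.0373 0.18  ]
```

View pics/e6.png

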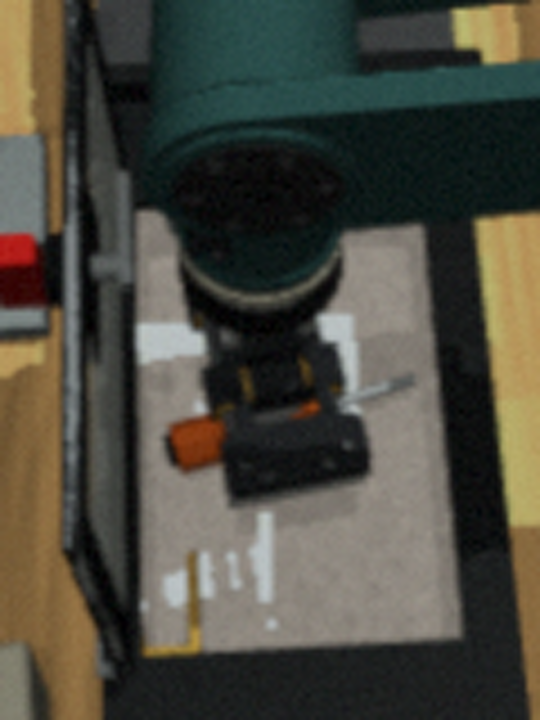

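Run:
```python
from h import *
c=load('scene8')
for u in((413,379),(168,448)): print(Tinv(p,atz(c,sc(*u,4.5,260,130),.089)))
```

```text
[[-0.06587979 -0.0450043   0.089     ]]
[[ 0.06935439 -0.01070709  0.089     ]]
```

Request:
jog_arm([
  {"grip":-1,"linear":[-2.5,0,-12],"turn":0},
  {"grip":-1,"linear":[0,0,-15],"turn":0},
  {"grip":-1,"linear":[0,0,-10],"turn":0},
  {"grip":-1,"linear":[0,0,0],"turn":0},
])

```text
t: 9.6
ee_pos: [0.5842, 0.0376, 0.1195]
tool_rot: [[-0.987, -0.16, 0.011], [-0.16, 0.987, -0.011], [-0.009, -0.013, -1.0]]
wrist_force: [-1.0, -0.9, -0.6]
opening: 0.276
```

Run:
```python
from ov import *
go([.0205,-.0221,.18],1.734,True)
```

```text
t 9.60 ee [0.5842 0.0376 0.1195] tun [ 0.0202 -0.0218  0.1195] az 1.731 q6 -1.76 open 0.276 F [-1.  -0.9 -0.6]
 delta [ -0.8  -1.2 -60.5] turn -0.003 world tgt [0.5846 0.0373 0.18  ]
```

Request:
jog_arm([
  {"grip":-1,"linear":[-0.5,-1,-15],"turn":0},
  {"grip":-1,"linear":[0,0,-18],"turn":0},
  {"grip":-1,"linear":[0,0,-18],"turn":0},
  {"grip":-1,"linear":[0,0,-10],"turn":0},
  {"grip":-1,"linear":[0,0,0],"turn":0},
])

```text
t: 10.22
ee_pos: [0.5845, 0.0373, 0.1858]
tool_rot: [[-0.987, -0.16, 0.012], [-0.16, 0.987, -0.011], [-0.01, -0.013, -1.0]]
wrist_force: [0.4, 0.2, -1.5]
opening: 0.28
```

Run:
```python
from ov import *
go([-.03,-.0221,.2],1.734,True)
c=grab('scene','scene9'); crop('scene9',240,110,400,290,4,'e7')
```

```text
t 10.22 ee [0.5845 0.0373 0.1858] tun [ 0.0204 -0.022   0.1858] az 1.731 q6 -1.76 open 0.280 F [ 0.4  0.2 -1.5]
 delta [ 49.6   8.3 -14.9] turn -0.003 world tgt [0.5341 0.0378 0.2   ]
```

View pics/e7.png

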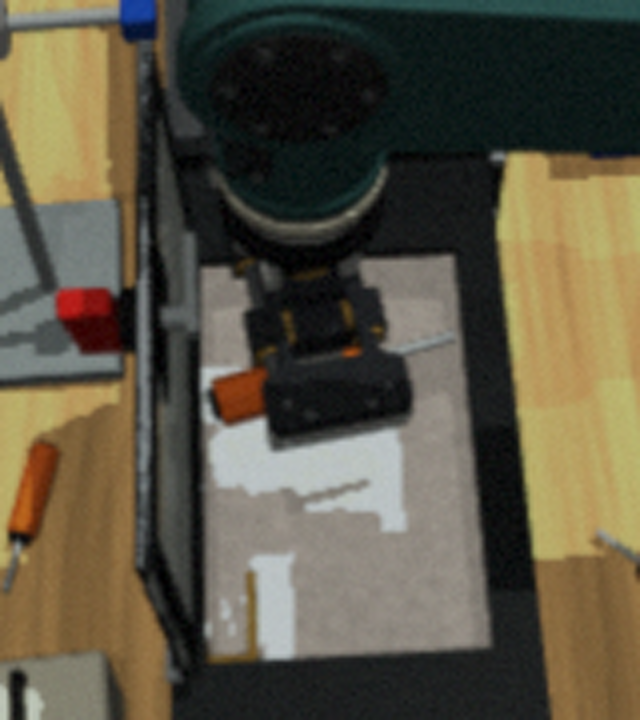

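Request:
jog_arm([
  {"grip":-1,"linear":[25,4,-8],"turn":0},
  {"grip":-1,"linear":[45,8,-10],"turn":0},
  {"grip":-1,"linear":[50,8,-15],"turn":0},
  {"grip":-1,"linear":[50,50,0],"turn":0},
  {"grip":-1,"linear":[35,50,0],"turn":0},
  {"grip":-1,"linear":[35,50,0],"turn":0},
  {"grip":-1,"linear":[25,50,0],"turn":0},
  {"grip":-1,"linear":[0,0,0],"turn":0.18},
])

```text
t: 11.28
ee_pos: [0.2835, 0.2107, 0.2083]
tool_rot: [[-1.0, 0.026, 0.0], [0.026, 1.0, -0.009], [-0.001, -0.009, -1.0]]
wrist_force: [0.8, -0.7, -1.2]
opening: 0.282
```

Request:
jog_arm([
  {"grip":-1,"linear":[0,0,0],"turn":0.18},
  {"grip":-1,"linear":[0,0,0],"turn":0.18},
  {"grip":-1,"linear":[0,0,0],"turn":0.18},
  {"grip":-1,"linear":[0,0,0],"turn":0.18},
  {"grip":-1,"linear":[0,0,0],"turn":0.18},
  {"grip":-1,"linear":[0,0,0],"turn":0.18},
  {"grip":-1,"linear":[0,0,0],"turn":0.18},
  {"grip":-1,"linear":[0,0,0],"turn":0.18},
  {"grip":-1,"linear":[0,0,0],"turn":0},
])

```text
t: 12.4
ee_pos: [0.278, 0.2101, 0.2013]
tool_rot: [[-0.064, 0.998, -0.011], [0.998, 0.064, -0.016], [-0.015, -0.012, -1.0]]
wrist_force: [-1.0, -0.2, -1.6]
opening: 0.281
```

Run:
```python
from ov import *
go([.317,.279,.08],-.02)
c=grab('scene','scene10');
```

```text
t 12.40 ee [0.278  0.2101 0.2013] tun [-0.2877  0.1477  0.2013] az 0.064 q6 0.43 open 0.281 F [-1.  -0.2 -1.6]
 delta [ 68.1  44.7 119.8] turn 0.084 world tgt [0.317 0.279 0.08 ]
```

View pics/scene10.png

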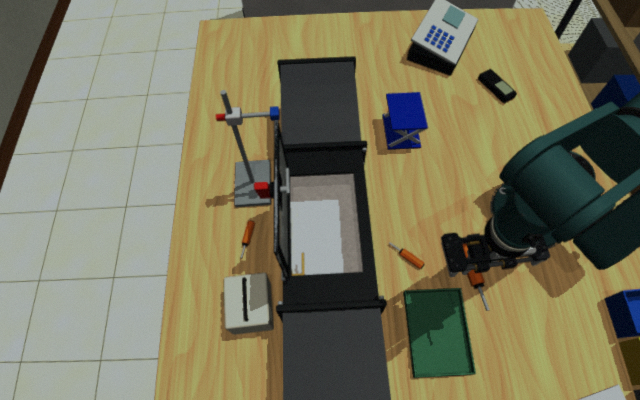

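Request:
jog_arm([
  {"grip":-1,"linear":[34,22,10],"turn":0.084},
  {"grip":-1,"linear":[30,18,30],"turn":0},
  {"grip":-1,"linear":[0,0,35],"turn":0},
  {"grip":-1,"linear":[0,0,25],"turn":0},
  {"grip":-1,"linear":[0,0,0],"turn":0},
])

```text
t: 13.08
ee_pos: [0.3167, 0.2756, 0.0969]
tool_rot: [[0.008, 1.0, -0.01], [1.0, -0.009, -0.015], [-0.016, -0.01, -1.0]]
wrist_force: [-0.1, -0.7, -1.2]
opening: 0.277
```

Run:
```python
from ov import *
go([.317,.279,.03],-.02)
c=grab('scene','scene11');crop('scene11',360,220,540,400,3.3,'g1')
grab('top','top11');crop('top11',130,220,310,360,4,'g2')
```

```text
t 13.07 ee [0.3167 0.2756 0.0969] tun [-0.2497  0.2136  0.0969] az -0.009 q6 0.60 open 0.277 F [-0.1 -0.7 -1.2]
 delta [ 4.5  0.9 66.8] turn 0.011 world tgt [0.317 0.279 0.03 ]
```

View pics/g1.png

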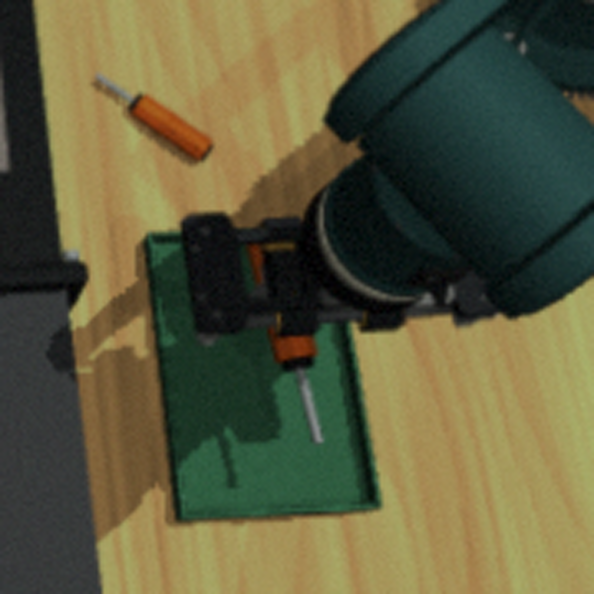

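View pics/g2.png

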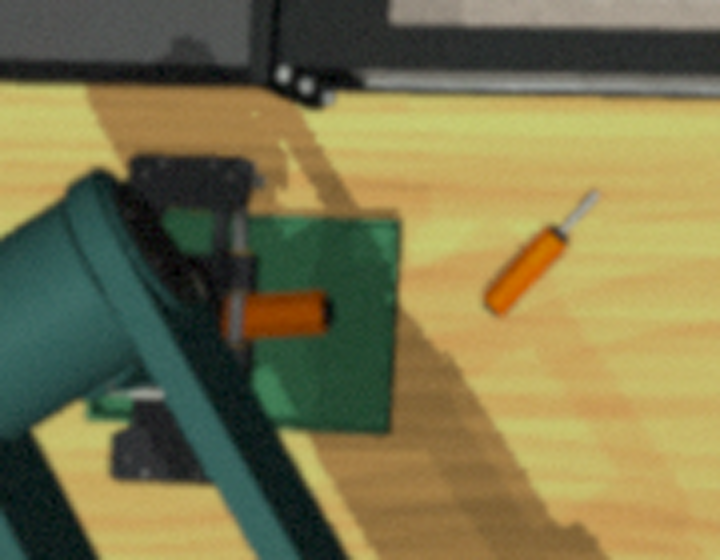

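Request:
jog_arm([
  {"grip":-1,"linear":[4,1,25],"turn":0.01},
  {"grip":-1,"linear":[0,0,25],"turn":0},
  {"grip":-1,"linear":[0,0,12],"turn":0},
  {"grip":-1,"linear":[0,0,5],"turn":0},
  {"grip":-1,"linear":[0,0,0],"turn":0},
])

```text
t: 13.8
ee_pos: [0.3251, 0.2836, 0.0397]
tool_rot: [[0.017, 1.0, 0.009], [1.0, -0.017, -0.003], [-0.003, 0.009, -1.0]]
wrist_force: [-0.4, -0.2, -0.9]
opening: 0.278
```

Request:
jog_arm([
  {"grip":-1,"linear":[0,0,3],"turn":0},
  {"grip":-1,"linear":[0,0,3],"turn":0},
  {"grip":-1,"linear":[0,0,0],"turn":0},
])

```text
t: 14.18
ee_pos: [0.3264, 0.2844, 0.0352]
tool_rot: [[0.017, 1.0, 0.012], [1.0, -0.017, -0.001], [-0.001, 0.012, -1.0]]
wrist_force: [0.5, -0.4, -1.9]
opening: 0.279
```

Request:
jog_arm([
  {"grip":-1,"linear":[-4,-8,4],"turn":0},
  {"grip":-1,"linear":[0,0,6],"turn":0},
  {"grip":-1,"linear":[0,0,4],"turn":0},
  {"grip":-1,"linear":[0,0,0],"turn":0},
])

```text
t: 14.68
ee_pos: [0.3175, 0.28, 0.0199]
tool_rot: [[0.017, 1.0, 0.011], [1.0, -0.017, -0.001], [-0.001, 0.012, -1.0]]
wrist_force: [-0.2, -0.5, -2.3]
opening: 0.275
```

Run:
```python
from ov import *
go([.317,.279,.0075],-.02)
c=grab('scene','scene12');crop('scene12',360,220,540,400,3.3,'g3')
```

```text
t 14.68 ee [0.3175 0.28   0.0199] tun [-0.249   0.218   0.0199] az -0.017 q6 0.61 open 0.275 F [-0.2 -0.5 -2.3]
 delta [-1.  -0.6 12.4] turn 0.003 world tgt [0.317  0.279  0.0075]
```

View pics/g3.png

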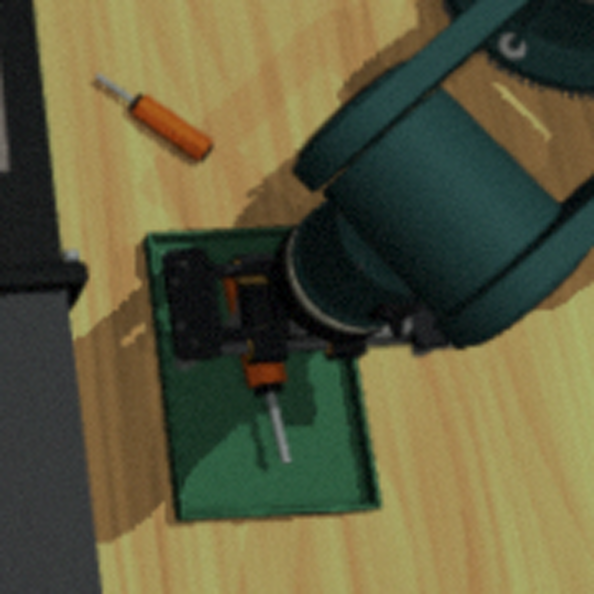

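Tool hangs over the tray floor (shaft 280,430 with its shadow beside it). Lowering gently to contact.

Request:
jog_arm([
  {"grip":-1,"linear":[0,0,4],"turn":0},
  {"grip":-1,"linear":[0,0,4],"turn":0},
  {"grip":-1,"linear":[0,0,0],"turn":0},
])

```text
t: 15.1
ee_pos: [0.3181, 0.2803, 0.0118]
tool_rot: [[0.017, 1.0, 0.012], [1.0, -0.017, -0.001], [-0.0, 0.012, -1.0]]
wrist_force: [0.4, 0.3, -2.0]
opening: 0.281
```

Request:
jog_arm([
  {"grip":-1,"linear":[0,0,2],"turn":0},
  {"grip":-1,"linear":[0,0,0],"turn":0},
])

```text
t: 15.35
ee_pos: [0.3182, 0.2803, 0.0097]
tool_rot: [[0.017, 1.0, 0.012], [1.0, -0.017, -0.001], [-0.0, 0.012, -1.0]]
wrist_force: [-0.1, 0.5, -1.6]
opening: 0.276
```

Request:
jog_arm([
  {"grip":-1,"linear":[0,0,2],"turn":0},
  {"grip":-1,"linear":[0,0,0],"turn":0},
])

```text
t: 15.6
ee_pos: [0.3183, 0.2804, 0.0076]
tool_rot: [[0.017, 1.0, 0.013], [1.0, -0.017, -0.0], [-0.0, 0.013, -1.0]]
wrist_force: [0.0, 0.5, -1.4]
opening: 0.278
```

Request:
jog_arm([
  {"grip":-1,"linear":[0,0,1.5],"turn":0},
  {"grip":-1,"linear":[0,0,0],"turn":0},
])

```text
t: 15.85
ee_pos: [0.3188, 0.2807, 0.0068]
tool_rot: [[0.017, 1.0, 0.013], [1.0, -0.017, 0.0], [0.0, 0.013, -1.0]]
wrist_force: [0.4, -0.3, -1.9]
opening: 0.277
```

Request:
jog_arm([
  {"grip":-1,"linear":[0,0,1.5],"turn":0},
  {"grip":-1,"linear":[0,0,0],"turn":0},
])

```text
t: 16.1
ee_pos: [0.3191, 0.2809, 0.0069]
tool_rot: [[0.017, 1.0, 0.014], [1.0, -0.017, 0.001], [0.001, 0.014, -1.0]]
wrist_force: [0.0, 0.4, -1.1]
opening: 0.28
```

Request:
jog_arm([
  {"grip":-0.35,"linear":[0,0,0],"turn":0},
  {"grip":-0.2,"linear":[0,0,0],"turn":0},
  {"grip":0.0,"linear":[0,0,0],"turn":0},
  {"grip":0.0,"linear":[0,0,0],"turn":0},
])

```text
t: 16.6
ee_pos: [0.3193, 0.281, 0.0067]
tool_rot: [[0.017, 1.0, 0.014], [1.0, -0.017, 0.001], [0.001, 0.014, -1.0]]
wrist_force: [-0.4, -0.2, 0.6]
opening: 0.501
```

Request:
jog_arm([
  {"grip":0.0,"linear":[0,0,-8],"turn":0},
  {"grip":0.0,"linear":[0,0,-30],"turn":0},
  {"grip":0.0,"linear":[0,0,-50],"turn":0},
  {"grip":0.0,"linear":[0,0,-55],"turn":0},
  {"grip":0.0,"linear":[0,0,-55],"turn":0},
  {"grip":0.0,"linear":[0,0,-50],"turn":0},
  {"grip":0.0,"linear":[0,0,0],"turn":0},
])

```text
t: 17.48
ee_pos: [0.3149, 0.2804, 0.2652]
tool_rot: [[0.017, 1.0, 0.016], [1.0, -0.017, 0.002], [0.002, 0.016, -1.0]]
wrist_force: [0.4, 0.3, -0.9]
opening: 0.497
```

Run:
```python
from ov import *
go([.118,0,.45],1.561,True)
c=grab('scene','scene13');crop('scene13',200,80,520,400,1.85,'g4')
c=grab('top','top13');crop('top13',130,80,400,340,2.3,'g5')
```

```text
t 17.48 ee [0.3149 0.2804 0.2652] tun [-0.2516  0.2183  0.2652] az -0.017 q6 0.61 open 0.497 F [ 0.4  0.3 -0.9]
 delta [-215.2  374.1 -179.4] turn -1.578 world tgt [0.6823 0.0584 0.45  ]
```

View pics/g4.png

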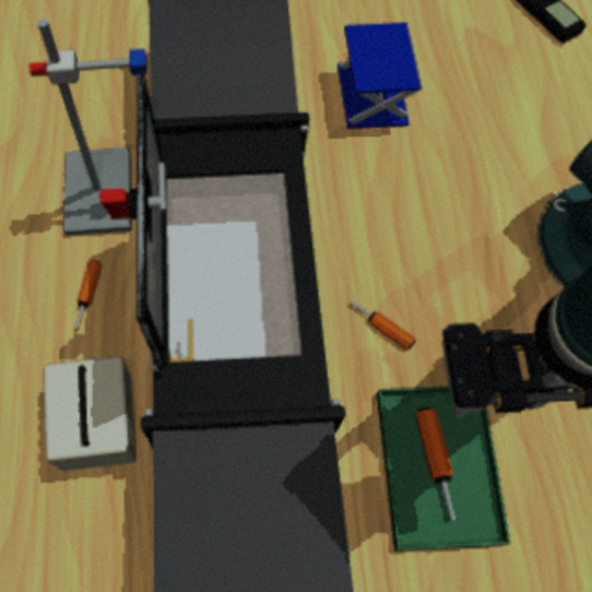

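View pics/g5.png

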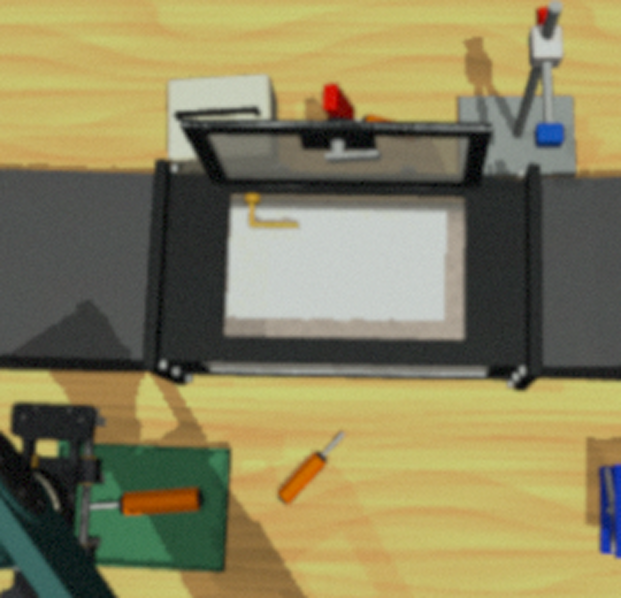

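Request:
jog_arm([
  {"grip":0.2,"linear":[0,0,-50],"turn":-0.18},
  {"grip":0.2,"linear":[0,0,-50],"turn":-0.18},
  {"grip":0.2,"linear":[0,0,0],"turn":-0.18},
  {"grip":0.2,"linear":[0,0,0],"turn":-0.18},
  {"grip":0.2,"linear":[0,0,0],"turn":-0.18},
  {"grip":0.2,"linear":[0,0,0],"turn":-0.18},
  {"grip":0.2,"linear":[0,0,0],"turn":-0.18},
  {"grip":0.2,"linear":[0,0,0],"turn":-0.18},
  {"grip":0.2,"linear":[0,0,0],"turn":-0.12},
  {"grip":0.2,"linear":[0,0,0],"turn":0},
])

```text
t: 18.82
ee_pos: [0.3061, 0.275, 0.3346]
tool_rot: [[-0.999, -0.023, -0.037], [-0.022, 0.999, -0.034], [0.038, -0.034, -0.999]]
wrist_force: [0.3, 0.2, 0.4]
opening: 0.597
```

Run:
```python
from ov import *
go([.0,0,.375],1.561,True)
```

```text
t 18.82 ee [0.3061 0.275  0.3346] tun [-0.2603  0.2129  0.3346] az 1.594 q6 -1.00 open 0.597 F [0.3 0.2 0.4]
 delta [-251.7 -222.7  -42.5] turn 0.033 world tgt [0.5643 0.0596 0.375 ]
```

Request:
jog_arm([
  {"grip":0.2,"linear":[-20,-25,-43],"turn":0.02},
  {"grip":0.2,"linear":[-40,-40,0],"turn":0},
  {"grip":0.2,"linear":[-40,-35,0],"turn":0},
  {"grip":0.2,"linear":[-40,-35,0],"turn":0},
  {"grip":0.2,"linear":[-40,-35,0],"turn":0},
  {"grip":0.2,"linear":[-30,-30,0],"turn":0},
  {"grip":0.2,"linear":[0,0,0],"turn":0},
])

```text
t: 19.7
ee_pos: [0.5216, 0.0699, 0.3626]
tool_rot: [[-0.998, 0.008, -0.061], [0.011, 0.999, -0.04], [0.06, -0.041, -0.997]]
wrist_force: [0.7, 0.4, -0.5]
opening: 0.602
```

Run:
```python
from ov import *
go([.1222,0,.375],1.561,True); print(np.round(sensors.observe()['tool_rot'],3),np.round(sensors.observe()['joint_positions'],3))
```

```text
t 19.70 ee [0.5216 0.0699 0.3626] tun [-0.0428  0.0099  0.3626] az 1.562 q6 -1.53 open 0.602 F [ 0.7  0.4 -0.5]
 delta [-163.9  -10.7  -21.9] turn 0.001 world tgt [0.6865 0.0584 0.375 ]
[[-0.998  0.008 -0.061]
 [ 0.011  0.999 -0.04 ]
 [ 0.06  -0.041 -0.997]] [ 0.051  0.114  1.021 -0.042  2.069 -1.53 ]
```

Request:
jog_arm([
  {"grip":0.2,"linear":[0,0,-10],"turn":0},
  {"grip":0.2,"linear":[-15,-3,-8],"turn":0},
  {"grip":0.2,"linear":[-20,-3,0],"turn":0},
  {"grip":0.2,"linear":[-20,0,0],"turn":0},
  {"grip":0.2,"linear":[-10,0,0],"turn":0},
  {"grip":0.2,"linear":[0,0,0],"turn":0},
])

```text
t: 20.45
ee_pos: [0.5849, 0.07, 0.3815]
tool_rot: [[-0.998, 0.004, -0.059], [0.007, 0.999, -0.039], [0.058, -0.039, -0.998]]
wrist_force: [-0.4, 0.6, 0.2]
opening: 0.599
```

Run:
```python
from ov import *
go([.1222,0,.375],1.561,True); print(np.round(sensors.observe()['tool_rot'],3),np.round(sensors.observe()['joint_positions'],3))
```

```text
t 20.45 ee [0.5849 0.07   0.3815] tun [0.0205 0.0106 0.3815] az 1.566 q6 -1.54 open 0.599 F [-0.4  0.6  0.2]
 delta [-101.9  -10.9    0.9] turn 0.005 world tgt [0.6865 0.0584 0.375 ]
[[-0.998  0.004 -0.059]
 [ 0.007  0.999 -0.039]
 [ 0.058 -0.039 -0.998]] [ 0.045  0.276  0.792 -0.043  2.134 -1.542]
```

Request:
jog_arm([
  {"grip":0.2,"linear":[-15,-4,1],"turn":0},
  {"grip":0.2,"linear":[-20,-4,1],"turn":0},
  {"grip":0.2,"linear":[-20,-3,1],"turn":0},
  {"grip":0.2,"linear":[-20,0,1],"turn":0},
  {"grip":0.2,"linear":[-15,0,0],"turn":0},
  {"grip":0.2,"linear":[0,0,0],"turn":0},
])

```text
t: 21.2
ee_pos: [0.6717, 0.0616, 0.3786]
tool_rot: [[-0.999, 0.001, -0.054], [0.003, 0.999, -0.039], [0.054, -0.039, -0.998]]
wrist_force: [0.3, -0.4, -0.6]
opening: 0.599
```

Run:
```python
from ov import *
go([.1222,0,.30],1.561,True); print(np.round(sensors.observe()['tool_rot'],3),np.round(sensors.observe()['joint_positions'],3))
c=grab('scene','scene14');crop('scene14',200,60,400,260,2.9,'k1')
c=grab('top','top14');crop('top14',200,60,380,200,4,'k2')
```

```text
t 21.20 ee [0.6717 0.0616 0.3786] tun [0.1074 0.0031 0.3786] az 1.569 q6 -1.57 open 0.599 F [ 0.3 -0.4 -0.6]
 delta [-19.   -0.1  77.7] turn 0.008 world tgt [0.6865 0.0584 0.3   ]
[[-0.999  0.001 -0.054]
 [ 0.003  0.999 -0.039]
 [ 0.054 -0.039 -0.998]] [ 0.027  0.512  0.478 -0.046  2.207 -1.568]
```

View pics/k1.png

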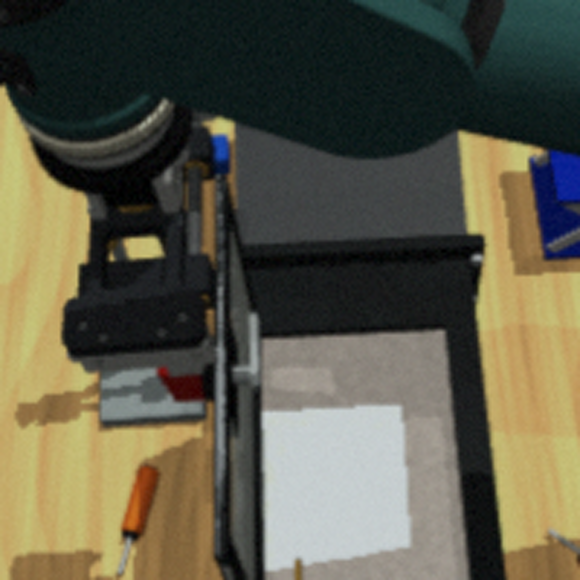

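View pics/k2.png

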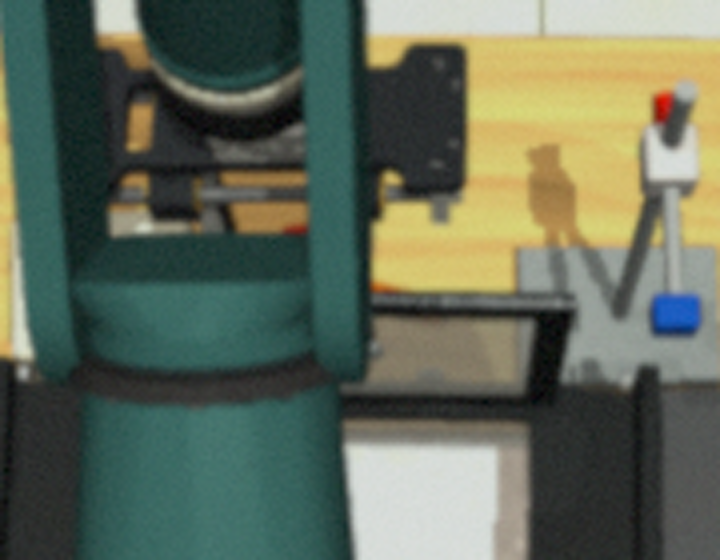

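Request:
jog_arm([
  {"grip":0.2,"linear":[-14,1,0],"turn":0.008},
  {"grip":0.2,"linear":[0,0,0],"turn":0},
  {"grip":0.2,"linear":[0,0,10],"turn":0},
  {"grip":0.2,"linear":[0,0,15],"turn":0},
  {"grip":0.2,"linear":[0,0,0],"turn":0},
])

```text
t: 21.92
ee_pos: [0.6792, 0.0625, 0.3593]
tool_rot: [[-0.999, 0.008, -0.048], [0.01, 0.999, -0.039], [0.048, -0.039, -0.998]]
wrist_force: [0.2, -0.0, 0.3]
opening: 0.602
```

Run:
```python
from ov import *
go([.1222,0,.292],1.561,True); print(np.round(sensors.observe()['tool_rot'],3),np.round(sensors.observe()['joint_positions'],3))
c=grab('scene','scene15');crop('scene15',200,60,400,260,2.9,'k3')
```

```text
t 21.93 ee [0.6792 0.0625 0.3593] tun [0.1149 0.0041 0.3593] az 1.563 q6 -1.56 open 0.602 F [ 0.2 -0.   0.3]
 delta [-10.5  -1.5  67. ] turn 0.002 world tgt [0.6865 0.0584 0.292 ]
[[-0.999  0.008 -0.048]
 [ 0.01   0.999 -0.039]
 [ 0.048 -0.039 -0.998]] [ 0.028  0.506  0.527 -0.045  2.158 -1.557]
```

View pics/k3.png

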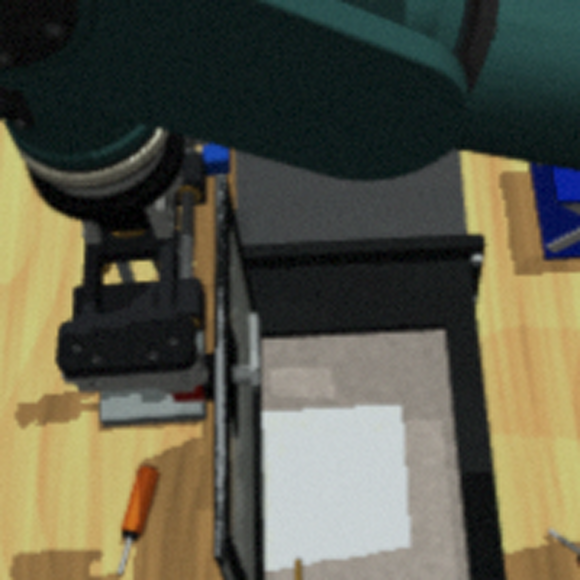

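Request:
jog_arm([
  {"grip":0.2,"linear":[-7,-1,0],"turn":0},
  {"grip":0.2,"linear":[-1,0,10],"turn":0},
  {"grip":0.2,"linear":[-1,0,12],"turn":0},
  {"grip":0.2,"linear":[0,0,0],"turn":0},
])

```text
t: 22.48
ee_pos: [0.6882, 0.0605, 0.3391]
tool_rot: [[-0.999, 0.008, -0.042], [0.01, 0.999, -0.038], [0.042, -0.039, -0.998]]
wrist_force: [-0.1, 0.4, -0.5]
opening: 0.598
```

Run:
```python
from ov import *
go([.1222,0,.292],1.561,True)
```

```text
t 22.48 ee [0.6882 0.0605 0.3391] tun [0.1239 0.0021 0.3391] az 1.562 q6 -1.56 open 0.598 F [-0.1  0.4 -0.5]
 delta [-0.3 -0.3 47.2] turn 0.001 world tgt [0.6865 0.0584 0.292 ]
```

Request:
jog_arm([
  {"grip":0.2,"linear":[0,0,10],"turn":0},
  {"grip":0.2,"linear":[0,0,12],"turn":0},
  {"grip":0.2,"linear":[0,0,0],"turn":0},
])

```text
t: 22.85
ee_pos: [0.6874, 0.0596, 0.3161]
tool_rot: [[-0.999, 0.008, -0.042], [0.01, 0.999, -0.038], [0.042, -0.039, -0.998]]
wrist_force: [0.3, 0.7, -0.4]
opening: 0.597
```

Request:
jog_arm([
  {"grip":0.2,"linear":[0,0,10],"turn":0},
  {"grip":0.2,"linear":[0,0,10],"turn":0},
  {"grip":0.2,"linear":[0,0,0],"turn":0},
])

```text
t: 23.22
ee_pos: [0.6867, 0.0588, 0.2952]
tool_rot: [[-0.999, 0.008, -0.041], [0.01, 0.999, -0.038], [0.041, -0.039, -0.998]]
wrist_force: [-0.9, 0.1, -0.1]
opening: 0.6
```

Run:
```python
from ov import *
go([.1222,0,.292],1.561,True)
c=grab('scene','scene16');crop('scene16',200,60,400,260,2.9,'k4')
c=grab('top','top16');crop('top16',200,60,380,200,4,'k5')
```

```text
t 23.23 ee [0.6867 0.0588 0.2952] tun [0.1224 0.0004 0.2952] az 1.562 q6 -1.56 open 0.600 F [-0.9  0.1 -0.1]
 delta [ 0.  -0.3  3.2] turn 0.001 world tgt [0.6865 0.0584 0.292 ]
```

View pics/k4.png

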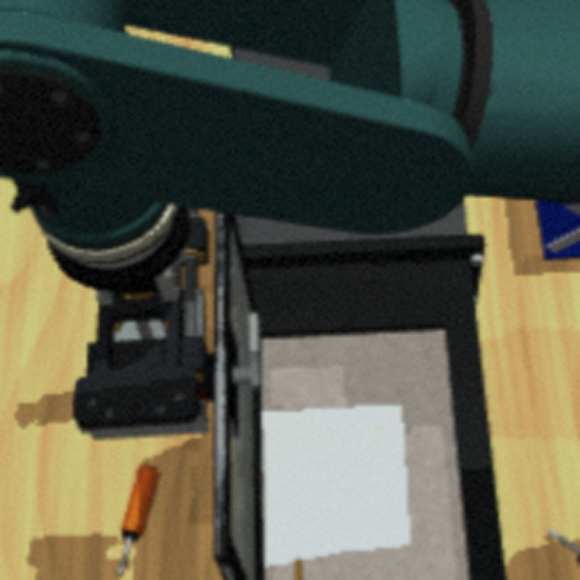

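View pics/k5.png

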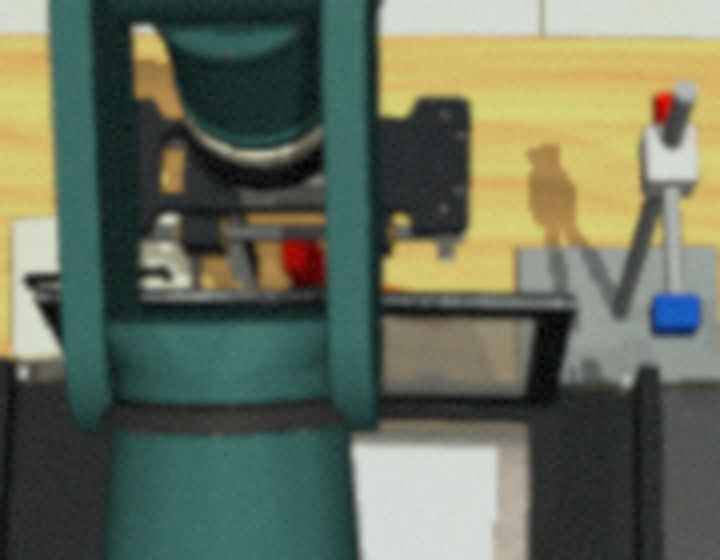

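Request:
jog_arm([
  {"grip":0.2,"linear":[0,0,3],"turn":0},
  {"grip":-0.3,"linear":[0,0,0],"turn":0},
  {"grip":-0.5,"linear":[0,0,0],"turn":0},
  {"grip":-1,"linear":[0,0,0],"turn":0},
  {"grip":-1,"linear":[0,0,0],"turn":0},
  {"grip":-1,"linear":[0,0,0],"turn":0},
], squeeze=15)

```text
t: 24.08
ee_pos: [0.6873, 0.0586, 0.2948]
tool_rot: [[-0.999, 0.009, -0.036], [0.01, 0.999, -0.039], [0.036, -0.039, -0.999]]
wrist_force: [-1.1, -2.5, -0.6]
opening: 0.161
```

Run:
```python
from ov import *
go([.1222,0,.292],1.561,True); print(np.round(sensors.observe()['tool_rot'],3))
c=grab('top','top17');crop('top17',200,60,380,200,4,'k6')
```

```text
t 24.07 ee [0.6873 0.0586 0.2948] tun [1.230e-01 2.000e-04 2.948e-01] az 1.562 q6 -1.56 open 0.161 F [-1.1 -2.5 -0.6]
 delta [ 0.7 -0.1  2.9] turn 0.001 world tgt [0.6865 0.0584 0.292 ]
[[-0.999  0.009 -0.036]
 [ 0.01   0.999 -0.039]
 [ 0.036 -0.039 -0.999]]
```

View pics/k6.png

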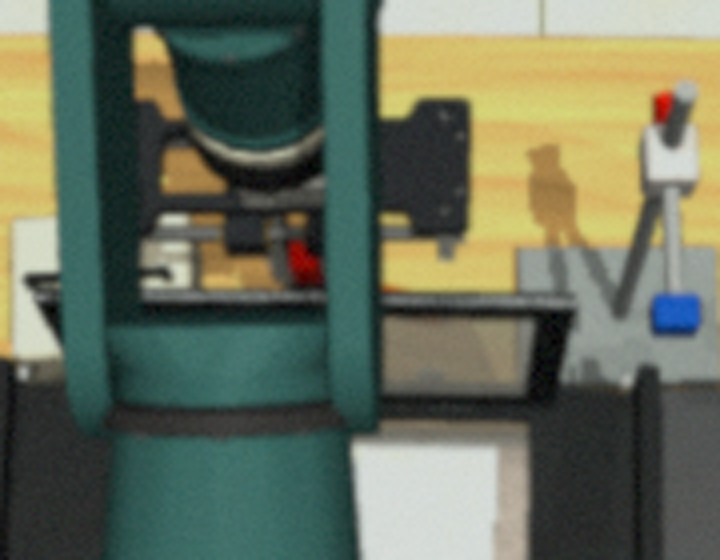

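```bash
cat >> h.py <<'E'
G=np.array([-.147,.025])
def arc(th): return np.array([.093+G[0]*np.cos(th)+G[1]*np.sin(th),.168-G[0]*np.sin(th)+G[1]*np.cos(th)])
def plan(ths,off):
    "per-row tool deltas along arc; off = ee - arc (x,z), starting from current"
    s=sensors.observe(); e=Tinv(p,s['ee_pos'])[0]; R=np.array(s['tool_rot']); c,sn=np.cos(p[2]),np.sin(p[2]); Rt=np.array([[c,-sn,0],[sn,c,0],[0,0,1]])
    cur=e
    for t in ths:
        a=arc(t)+off; tg=np.array([a[0],0.0002,a[1]]); d=R.T@Rt@(tg-cur)*1000; print('th %.2f'%t,np.round(d,1),'tgt',np.round(tg,4)); cur=tg
E
python3 - <<'E'
from h import *
e=Tinv(p,sensors.observe()['ee_pos'])[0]; off=np.array([e[0],e[2]])-arc(1.6); print(off); np.save('off.npy',off)
plan([1.55,1.45,1.35,1.25,1.15],off)
E
```

```text
[ 0.00073302 -0.01945691]
th 1.55 [ 7.4 -0.  -1. ] tgt [1.157e-01 2.000e-04 2.960e-01]
th 1.45 [14.9 -0.  -0.9] tgt [1.008e-01 2.000e-04 2.975e-01]
th 1.35 [14.9  0.   0.6] tgt [8.590e-02 2.000e-04 2.974e-01]
th 1.25 [14.8  0.1  2.1] tgt [7.110e-02 2.000e-04 2.959e-01]
th 1.15 [14.5  0.1  3.5] tgt [5.650e-02 2.000e-04 2.929e-01]
```

Request:
jog_arm([
  {"grip":-1,"linear":[7.5,0,-1],"turn":0},
  {"grip":-1,"linear":[12,0,-1],"turn":0},
  {"grip":-1,"linear":[12,0,0],"turn":0},
  {"grip":-1,"linear":[10,0,1],"turn":0},
  {"grip":-1,"linear":[0,0,0],"turn":0},
])

```text
t: 24.75
ee_pos: [0.6486, 0.0588, 0.2968]
tool_rot: [[-1.0, 0.01, -0.024], [0.011, 0.999, -0.038], [0.023, -0.038, -0.999]]
wrist_force: [1.4, -1.0, -0.5]
opening: 0.157
```

```bash
cat >> h.py <<'E'
def where(off):
    s=sensors.observe(); e=Tinv(p,s['ee_pos'])[0]; ths=np.linspace(-.1,1.7,181); A=np.array([arc(t)+off for t in ths]); d=np.hypot(A[:,0]-e[0],A[:,1]-e[2]); i=d.argmin()
    print('t',s['t'],'theta~%.2f'%ths[i],'dev mm %.1f'%(1000*d[i]),'tun',np.round(e,4),'F',np.round(s['wrist_force'],1),'open',round(s['opening'],3),'z',np.round(np.array(s['tool_rot'])[:,2],3),'az',np.round(np.arctan2(s['tool_rot'][1][1],s['tool_rot'][0][1]),3)); return ths[i]
E
python3 - <<'E'
from h import *
off=np.load('off.npy'); t=where(off); plan([t-.1*k for k in range(1,6)],off)
c=grab('top','top18');crop('top18',200,60,380,200,4,'k7')
E
```

```text
t 24.75 theta~1.34 dev mm 0.5 tun [0.0843 0.     0.2968] F [ 1.4 -1.  -0.5] open 0.157 z [-0.024 -0.038 -0.999] az 1.561
th 1.24 [14.7  0.2  1.5] tgt [6.960e-02 2.000e-04 2.957e-01]
th 1.14 [14.5  0.1  3.5] tgt [5.510e-02 2.000e-04 2.926e-01]
th 1.04 [14.1  0.2  4.9] tgt [4.09e-02 2.00e-04 2.88e-01]
th 0.94 [13.5  0.2  6.3] tgt [2.72e-02 2.00e-04 2.82e-01]
th 0.84 [12.8  0.3  7.6] tgt [1.420e-02 2.000e-04 2.747e-01]
```

View pics/k7.png

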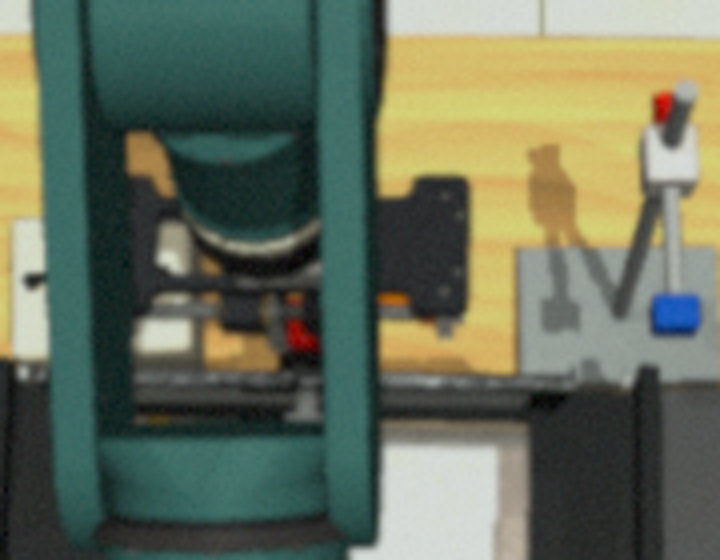

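Hatch is following: its free edge moved down to crop row 380, and the bar is still in the fingers at (300,330).

Request:
jog_arm([
  {"grip":-1,"linear":[12,0,1.5],"turn":0},
  {"grip":-1,"linear":[13,0,3],"turn":0},
  {"grip":-1,"linear":[13,0,4.5],"turn":0},
  {"grip":-1,"linear":[12,0,6],"turn":0},
  {"grip":-1,"linear":[0,0,0],"turn":0},
])

```text
t: 25.42
ee_pos: [0.604, 0.059, 0.2842]
tool_rot: [[-1.0, 0.011, -0.007], [0.012, 0.999, -0.036], [0.007, -0.036, -0.999]]
wrist_force: [2.0, -0.4, -2.6]
opening: 0.158
```

Run:
```python
from h import *
off=np.load('off.npy'); t=where(off); plan([t-.1*k for k in range(1,6)],off)
```

```text
t 25.425 theta~1.02 dev mm 3.1 tun [ 3.970e-02 -2.000e-04  2.842e-01] F [ 2.  -0.4 -2.6] open 0.158 z [-0.007 -0.036 -0.999] az 1.559
th 0.92 [15.1  0.5  3.7] tgt [2.460e-02 2.000e-04 2.806e-01]
th 0.82 [12.8  0.3  7.6] tgt [1.170e-02 2.000e-04 2.731e-01]
th 0.72 [12.   0.3  8.9] tgt [-3.000e-04  2.000e-04  2.643e-01]
th 0.62 [11.   0.3 10. ] tgt [-1.140e-02  2.000e-04  2.543e-01]
th 0.52 [10.   0.4 11.1] tgt [-2.140e-02  2.000e-04  2.433e-01]
```

Request:
jog_arm([
  {"grip":-1,"linear":[13,0,2],"turn":0},
  {"grip":-1,"linear":[12,0,6.5],"turn":0},
  {"grip":-1,"linear":[11.5,0,8],"turn":0},
  {"grip":-1,"linear":[10,0,9],"turn":0},
  {"grip":-1,"linear":[0,0,0],"turn":0},
])

```text
t: 26.05
ee_pos: [0.5643, 0.0592, 0.26]
tool_rot: [[-1.0, 0.013, 0.007], [0.012, 0.999, -0.034], [-0.007, -0.034, -0.999]]
wrist_force: [3.9, -0.3, -0.5]
opening: 0.16
```

Run:
```python
from h import *
off=np.load('off.npy'); t=where(off); plan([t-.1*k for k in range(1,8)],off)
c=grab('scene','scene19');crop('scene19',220,100,400,300,3,'k8')
```

```text
t 26.05 theta~0.70 dev mm 3.5 tun [ 0.     -0.0003  0.26  ] F [ 3.9 -0.3 -0.5] open 0.16 z [ 0.007 -0.034 -0.999] az 1.558
th 0.60 [13.5  0.8  7.7] tgt [-1.350e-02  2.000e-04  2.522e-01]
th 0.50 [ 9.9  0.4 11.1] tgt [-2.33e-02  2.00e-04  2.41e-01]
th 0.40 [ 8.7  0.4 12.1] tgt [-3.190e-02  2.000e-04  2.288e-01]
th 0.30 [ 7.5  0.4 12.9] tgt [-3.930e-02  2.000e-04  2.159e-01]
th 0.20 [ 6.2  0.4 13.6] tgt [-4.540e-02  2.000e-04  2.022e-01]
th 0.10 [ 4.8  0.5 14.1] tgt [-0.05    0.0002  0.1881]
th 0.00 [ 3.3  0.5 14.5] tgt [-0.0533  0.0002  0.1735]
```

View pics/k8.png

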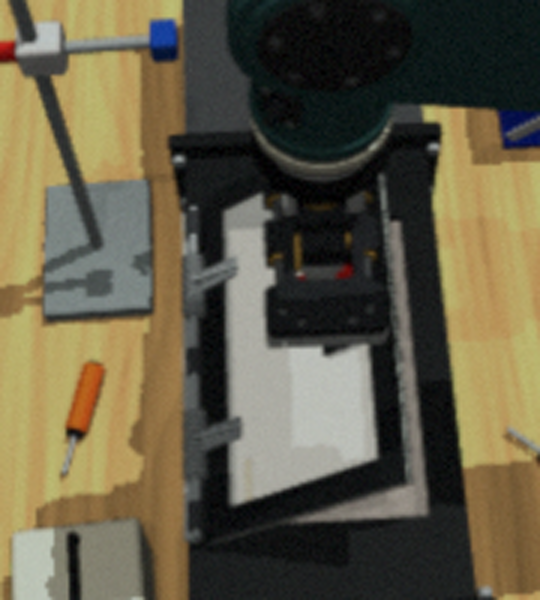

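Request:
jog_arm([
  {"grip":-1,"linear":[12,0,6.5],"turn":0},
  {"grip":-1,"linear":[10,0,10],"turn":0},
  {"grip":-1,"linear":[8.5,0,11],"turn":0},
  {"grip":-1,"linear":[6,0,10],"turn":0},
  {"grip":-1,"linear":[0,0,0],"turn":0},
])

```text
t: 26.72
ee_pos: [0.5366, 0.0594, 0.2271]
tool_rot: [[-1.0, 0.013, 0.026], [0.012, 0.999, -0.031], [-0.026, -0.03, -0.999]]
wrist_force: [3.2, -0.2, 2.8]
opening: 0.158
```

Run:
```python
from h import *
off=np.load('off.npy'); t=where(off); plan([t-.1*k for k in range(1,6)],off)
```

```text
t 26.725 theta~0.41 dev mm 4.5 tun [-0.0277 -0.0004  0.2271] F [ 3.2 -0.2  2.8] open 0.158 z [ 0.026 -0.031 -0.999] az 1.558
th 0.31 [11.2  0.9  9.6] tgt [-3.860e-02  2.000e-04  2.172e-01]
th 0.21 [ 6.5  0.4 13.4] tgt [-4.480e-02  2.000e-04  2.036e-01]
th 0.11 [ 5.2  0.4 14. ] tgt [-0.0496  0.0002  0.1895]
th 0.01 [ 3.8  0.4 14.4] tgt [-0.053   0.0002  0.175 ]
th -0.09 [ 2.3  0.4 14.7] tgt [-0.0549  0.0002  0.1602]
```

Request:
jog_arm([
  {"grip":-1,"linear":[8,0,10],"turn":0},
  {"grip":-1,"linear":[6,0,11],"turn":0},
  {"grip":-1,"linear":[4,0,11],"turn":0},
  {"grip":-1,"linear":[0,0,0],"turn":0},
])

```text
t: 27.22
ee_pos: [0.523, 0.0596, 0.1988]
tool_rot: [[-0.999, 0.013, 0.037], [0.012, 1.0, -0.029], [-0.037, -0.028, -0.999]]
wrist_force: [2.7, -0.5, 3.9]
opening: 0.163
```

Run:
```python
from h import *
off=np.load('off.npy'); t=where(off); plan([t-.1*k for k in range(1,4)],off)
c=grab('scene','scene20');crop('scene20',220,100,400,300,3,'k9')
```

```text
t 27.225 theta~0.19 dev mm 5.1 tun [-0.0413 -0.0004  0.1988] F [ 2.7 -0.5  3.9] open 0.163 z [ 0.037 -0.029 -0.999] az 1.558
th 0.09 [ 9.6  0.9 11.7] tgt [-0.0504  0.0002  0.1867]
th -0.01 [ 3.6  0.4 14.5] tgt [-0.0535  0.0002  0.1721]
th -0.11 [ 2.2  0.4 14.7] tgt [-0.0551  0.0002  0.1573]
```

View pics/k9.png

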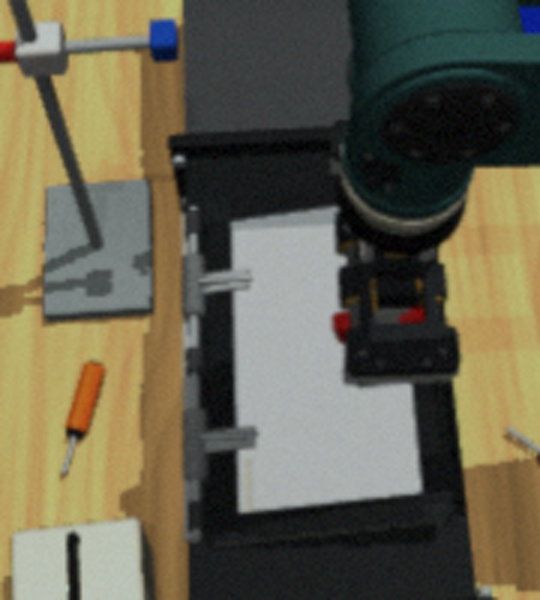

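Request:
jog_arm([
  {"grip":-1,"linear":[4,0,10],"turn":0},
  {"grip":-1,"linear":[2,0,8],"turn":0},
  {"grip":-1,"linear":[0,0,0],"turn":0},
])

```text
t: 27.65
ee_pos: [0.5189, 0.0596, 0.1844]
tool_rot: [[-0.999, 0.012, 0.041], [0.011, 1.0, -0.027], [-0.041, -0.027, -0.999]]
wrist_force: [2.5, -0.5, 5.0]
opening: 0.161
```

Request:
jog_arm([
  {"grip":-1,"linear":[1,0,4],"turn":0},
  {"grip":-1,"linear":[0,0,0],"turn":0},
])

```text
t: 27.9
ee_pos: [0.5185, 0.0596, 0.1827]
tool_rot: [[-0.999, 0.012, 0.042], [0.011, 1.0, -0.027], [-0.043, -0.027, -0.999]]
wrist_force: [0.9, 0.3, 5.5]
opening: 0.158
```

Request:
jog_arm([
  {"grip":-1,"linear":[0,0,4],"turn":0},
  {"grip":-1,"linear":[0,0,0],"turn":0},
])

```text
t: 28.15
ee_pos: [0.5181, 0.0596, 0.1808]
tool_rot: [[-0.999, 0.012, 0.041], [0.011, 1.0, -0.027], [-0.042, -0.027, -0.999]]
wrist_force: [1.7, -0.6, 5.6]
opening: 0.161
```

Request:
jog_arm([
  {"grip":-1,"linear":[0,0,7],"turn":0},
  {"grip":-1,"linear":[0,0,5],"turn":0},
], squeeze=22)

```text
t: 28.4
ee_pos: [0.5171, 0.0597, 0.1725]
tool_rot: [[-0.999, 0.012, 0.039], [0.011, 1.0, -0.026], [-0.039, -0.026, -0.999]]
wrist_force: [-3.8, -1.5, 17.2]
opening: 0.161
```

Request:
jog_arm([
  {"grip":-1,"linear":[0,0,5],"turn":0},
  {"grip":-1,"linear":[0,0,5],"turn":0},
])

```text
t: 28.65
ee_pos: [0.5172, 0.0597, 0.1725]
tool_rot: [[-0.999, 0.011, 0.044], [0.01, 1.0, -0.026], [-0.044, -0.025, -0.999]]
wrist_force: [-6.2, -0.4, 19.5]
opening: 0.156
```

Run:
```python
from h import *
off=np.load('off.npy'); t=where(off)
c=grab('scene','scene21');crop('scene21',220,100,400,300,3,'k10')
# expected hatch corner px for theta 0, .05, .1
for th in(0,.05,.1):
    P=[(.093-.18*np.cos(th)-.006*np.sin(th), y, .168+.18*np.sin(th)-.002) for y in(-.14,.14)]
    print(th,[(np.round((u-[220,100]+.5)*3-.5,0)) for u in proj(c,T(p,P))])
```

```text
t 28.65 theta~0.00 dev mm 6.3 tun [-0.0471 -0.0004  0.1725] F [-6.2 -0.4 19.5] open 0.156 z [ 0.044 -0.026 -0.999] az 1.559
0 [array([417., 194.]), array([452., 532.])]
0.05 [array([418., 187.]), array([453., 528.])]
0.1 [array([418., 181.]), array([454., 525.])]
```

View pics/k10.png

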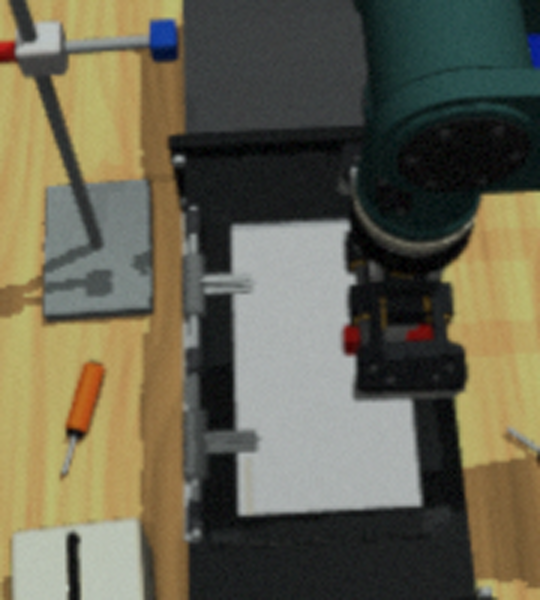

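Request:
jog_arm([
  {"grip":-1,"linear":[3.5,0,5],"turn":0},
  {"grip":-1,"linear":[2,0,5],"turn":0.1},
  {"grip":-1,"linear":[0,0,5],"turn":0.15},
  {"grip":-1,"linear":[0,0,5],"turn":0.15},
  {"grip":-1,"linear":[0,0,5],"turn":0.15},
])

```text
t: 29.32
ee_pos: [0.5172, 0.0582, 0.1724]
tool_rot: [[-0.836, 0.545, 0.068], [0.544, 0.838, -0.029], [-0.072, 0.013, -0.997]]
wrist_force: [-6.1, 0.8, 19.8]
opening: 0.162
```

Run:
```python
from h import *
off=np.load('off.npy'); t=where(off)
c=grab('scene','scene22');crop('scene22',220,100,400,300,3,'k11')
```

```text
t 29.325 theta~0.00 dev mm 6.3 tun [-0.0471 -0.0019  0.1724] F [-6.1  0.8 19.8] open 0.162 z [ 0.068 -0.029 -0.997] az 0.994
```

View pics/k11.png

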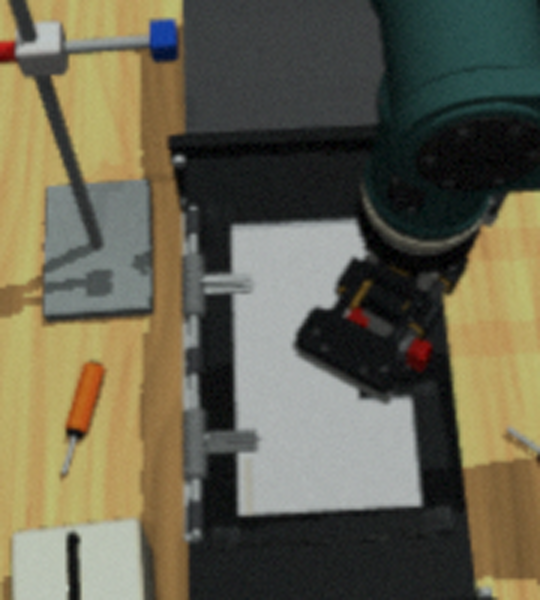

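Request:
jog_arm([
  {"grip":-1,"linear":[0,0,3],"turn":0.15},
  {"grip":-1,"linear":[0,0,3],"turn":0.15},
  {"grip":-1,"linear":[0,0,3],"turn":0.15},
  {"grip":-1,"linear":[0,0,3],"turn":0.15},
])

```text
t: 29.88
ee_pos: [0.516, 0.0572, 0.1723]
tool_rot: [[-0.363, 0.929, 0.069], [0.93, 0.366, -0.033], [-0.055, 0.052, -0.997]]
wrist_force: [-1.9, 0.3, 13.3]
opening: 0.166
```

Request:
jog_arm([
  {"grip":-1,"linear":[0,0,3],"turn":0.15},
  {"grip":-1,"linear":[0,0,3],"turn":0.15},
  {"grip":-1,"linear":[0,0,3],"turn":0.12},
])

```text
t: 30.25
ee_pos: [0.5151, 0.0568, 0.1725]
tool_rot: [[0.059, 0.996, 0.069], [0.998, -0.056, -0.035], [-0.031, 0.071, -0.997]]
wrist_force: [-0.6, 0.8, 13.0]
opening: 0.169
```

Run:
```python
from h import *
off=np.load('off.npy'); t=where(off); s=sensors.observe(); print(np.round(s['wrist_torque'],2), np.round(s['joint_positions'],2))
c=grab('scene','scene23');crop('scene23',220,100,400,300,3,'k12')
```

```text
t 30.25 theta~0.00 dev mm 4.3 tun [-0.0491 -0.0032  0.1725] F [-0.6  0.8 13. ] open 0.169 z [ 0.069 -0.035 -0.997] az -0.057
[-0.26  0.84  0.54] [ 0.03 -0.03  1.54 -0.04  1.56  0.08]
```

View pics/k12.png

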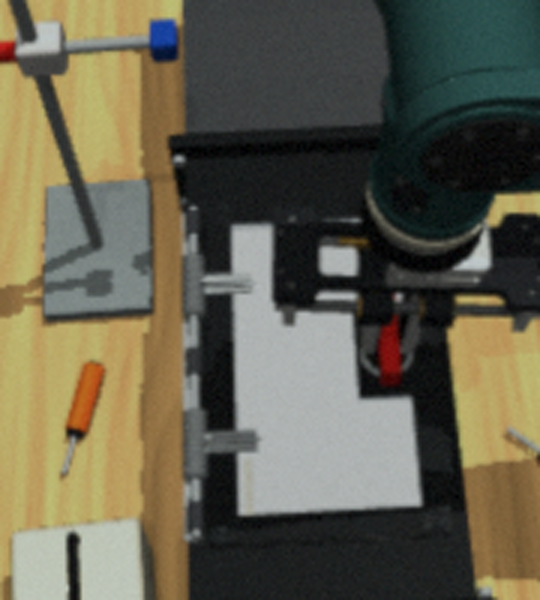

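Request:
jog_arm([
  {"grip":-1,"linear":[0,0,0],"turn":0},
  {"grip":-0.4,"linear":[0,0,0],"turn":0},
  {"grip":-0.1,"linear":[0,0,0],"turn":0},
  {"grip":0.1,"linear":[0,0,0],"turn":0},
  {"grip":0.1,"linear":[0,0,0],"turn":0},
])

```text
t: 30.92
ee_pos: [0.5144, 0.0565, 0.1724]
tool_rot: [[0.06, 0.996, 0.065], [0.998, -0.058, -0.036], [-0.032, 0.067, -0.997]]
wrist_force: [0.2, 0.1, -0.8]
opening: 0.537
```

Request:
jog_arm([
  {"grip":0.1,"linear":[0,0,-10],"turn":0},
  {"grip":0.1,"linear":[0,0,-25],"turn":0},
  {"grip":0.1,"linear":[0,0,-40],"turn":0},
  {"grip":0.1,"linear":[0,0,-50],"turn":0},
  {"grip":0.1,"linear":[0,-50,0],"turn":0},
  {"grip":0.1,"linear":[0,-60,0],"turn":0},
  {"grip":0.1,"linear":[0,-60,0],"turn":0},
  {"grip":0.1,"linear":[0,0,0],"turn":0},
])

```text
t: 31.92
ee_pos: [0.3289, 0.0714, 0.2896]
tool_rot: [[0.06, 0.997, 0.052], [0.998, -0.059, -0.035], [-0.032, 0.054, -0.998]]
wrist_force: [0.3, 0.1, 1.0]
opening: 0.551
```

Run:
```python
from h import *
go([0,0,.3],0,True)
c=grab('scene','scene24');crop('scene24',200,80,520,400,1.85,'k13')
c=grab('top','top24');crop('top24',130,80,400,340,2.3,'k14')
```

```text
t 31.93 ee [0.3289 0.0714 0.2896] tun [-0.2355  0.0095  0.2896] az -0.059 q6 0.13 open 0.551 F [0.3 0.1 1. ]
 delta [  2.1 235.9   2.2] turn -0.059 world tgt [0.5643 0.0596 0.3   ]
```

View pics/k13.png

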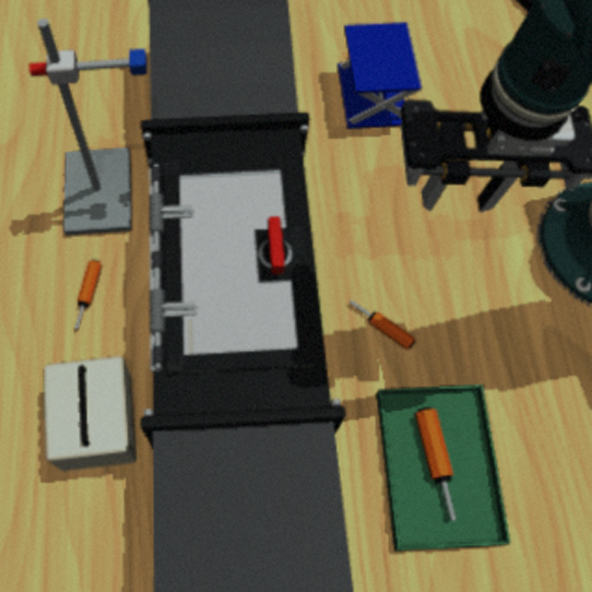

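View pics/k14.png

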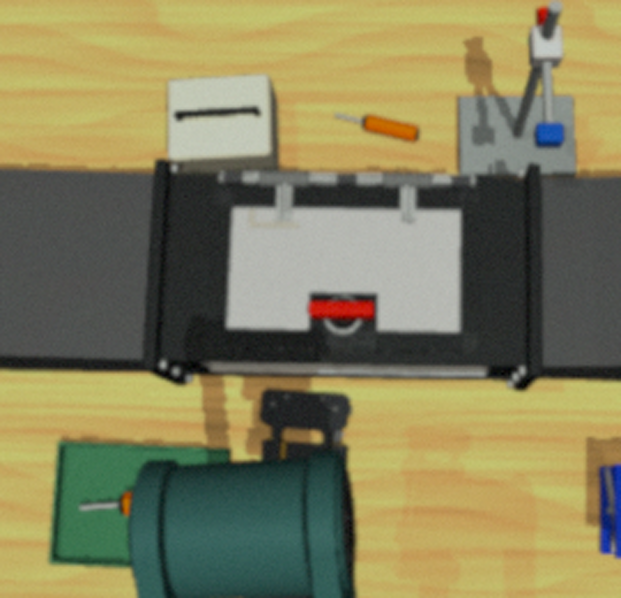

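The pictures show the hatch shut with the knob bar along the hinge (top crop 343,309). The screwdriver lies inside the tray (scene crop 435,460), and the stand, manometer and jack look unmoved. Nothing is touched, so I hand in.

Run:
```python
from h import *
print(workorder.sign_off())
```

```text
the job is handed in; nothing more can be done
None
```

The job is done and handed in at about 32 s. The largest screwdriver, the one from the test section, lies inside the green tray. The hatch is shut and latched.

- **Screwdriver:** I lifted it out through the hatchway, lowered it until it touched the tray floor, then let go.
- **Hatch:** I swung it down by the knob and held it shut with about 20 N. I then turned the knob a quarter turn clockwise to its stop, released it and backed away.
- **Last checks:** After release, both cameras show the hatch staying down with the knob bar parallel to the hinge. The retort stand, manometer and lab jack look unmoved. The pitot tube was never approached closely. The gripper is clear, with wrist force about 0.
- **What disagreed:** The fingertips sit about 18 mm higher than the reported tool position and the stated fingertip offset imply. My first grasp therefore closed above the handle without moving it; I went lower and the second grasp held. The tool also picked up a tilt of up to 0.08 rad from vertical that the jog moves could not correct. It did no visible harm.

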